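# Swap the faulty modules in the rack chassis

## Robot

A 7-joint arm with a two-finger parallel gripper is mounted at the origin on the work surface. World frame = base frame: x ahead of the robot, y to its left, z up, the work surface at z = 0. Lengths are in mm, angles in rad, forces in N, time in s.
With the tool pointing down it reaches from about 400 to 900 mm from the base axis. Payload 5.6 kg.
Tool frame: the origin (TCP) lies midway between the tips of the shut fingers; the grasp point (between the pads) lies 19 mm behind it; z points along the fingers, y is the line along which they close (so a half turn about z gives the same grasp; the last joint's range is limited). The gripper opens to 92 mm and grips with 3 to 60 N. Pads are 20 mm wide; open, the fingers measure 128 mm over their backs; the gripper's body (75 mm by 189 mm) begins 69 mm behind the grasp point.
Start: joints at [1.11, 0.468, -0.012, 1.603, 0.006, 1.071, -0.056], TCP at [263.698, -594.116, 174.692] pointing down, gripper open.
Joint ranges: [-2.53, 2.53], [-0.31, 2.02], [-1.57, 1.55], [0.28, 2.44], [-1.29, 4.43], [0.15, 1.84], [-2.92, 2.92]. Speed limits (rad/s): [2.57, 2.57, 3.14, 3.14, 3.14, 3.14, 3.14].

## Interface

Orientations are given as a rotation vector (axis times angle).
In Python, from cell import bot gives the robot as it stands.
- The arm moves only by the tool hand_motion, called after ">>>" as name(argument=value, ...), one argument or row to a line, values as JSON. Schema: {"type":"object","properties":{"increments":{"type":"array","items":{"type":"array","items":{"type":"number"},"minItems":6,"maxItems":6},"minItems":1,"maxItems":8},"finger_gap":{"type":"number"},"squeeze":{"type":"number"},"only":{"type":"string"},"quiet":{"type":"boolean"},"lines":{"type":"string"}},"required":["increments"],"additionalProperties":false}. increments is a list of rows, 1 to 8 of them, each of 6 numbers: dx, dy, dz in mm, then a rotation vector rx, ry, rz in rad; each row is the pose to reach, as a shift and turn from the pose commanded when the call began, along the tool's axes at that moment; what a row does not reach only later rows make up. A row lasts 1/8 s, in which the tool goes at most 62.5 mm and 0.188 rad, less where a joint would pass 70% of its speed; a pose out of reach is approached as far as the arm can. finger_gap is the opening from 0.0 (shut) to 1.0 (fully open), set as the call begins (left out keeps the last). The fingers move at their own pace and stop on an object; squeeze is the grip in N (left out, the last holds). Time passes only in rows, so rows that do not move let the fingers close. The tool returns the time, the measured TCP pose, the force, the opening and the grip force at its end. only (a regular expression) keeps the lines of the reply that match it, lines (a string "A,B") keeps lines A to B, and quiet returns only ok. Input that does not fit is refused with a message, and nothing moves.
- bot.observe(): the state, without advancing time (a new reading comes with each control period).
- bot.capture(name): name is "scene" or "side" or "wrist"; returns a dict with "pixels" (480x640x3 uint8, red, green, blue), "intrinsics" (3x3 intrinsics, pixels), "pose" (4x4, takes a point from camera to world coordinates). Camera axes: x right, y down, z forward; pixel columns grow to the right and rows downward; lengths in mm; the calibration is good to about 2 mm. A picture is of the moment at which its call begins. There is no depth.
- bot.finish_job(): hands the job in; it is judged then, once.
The state is a dict: "time": time; "joint_positions": joint angles; "joint_vel": joint speeds; "joint_torque": joint torques, N m; "position": TCP position; "orientation": TCP orientation; "wrist_force": force on the tool from outside, world axes, zero at the start; "wrist_torque": the same for the moment, N m; "gripper_width": opening from 0.0 (shut) to 1.0 (fully open); "grasp_force": force on a finger pad.
Only numpy, scipy, OpenCV 4.12 (cv2) and the standard library are available. Lean on these libraries where they do the work, as an engineer would, in place of code of your own. Each camera call takes 0.05 s, during which the arm holds its last target. There are 200 camera calls.

## Task

Draw back the orange barrel bolt and pull the rack chassis out by its handle until it locks; move every faulty (red-topped) module from its tray into the cardboard reject box and put every good (green-topped) module from the mat into the tray, flat on the tray's floor and not on top of one another. Then press the blue release, push the chassis fully home and slide the bolt fully home into its keeper. Leave the other things on the bench where they are.

Things in the scene. Friction and masses are not known exactly. Their poses are not given: they have to be found in the camera images.
- rack: fixed grey bench rack case, 270 wide, 240 deep, 110 high, with a front ear 76 wide, 100 high, 4 thick on each side. Origin on the bench in the middle of its mouth (front plane); its x points into the rack, away from the robot, y to the left. The roof, 110 above the bench, begins at the mouth; a black speaker box stands on it from 115 behind the mouth, to 165 above the bench
- chassis (a joint): the chassis on its telescopic slides: 0 = home, front flush with the ears; grows as it is pulled along the rack's -x, to an end stop at 0.168 m. Past 0.157 a sprung tooth rises before the rack's catch rail and the chassis is locked out (free only from 0.157 to 0.168) until the release is pressed. The slides drag with about 4 N
- handle (a point): middle of the chassis's dark upswept bow handle: a round bar 12 thick, 100 long along y, bar centre 46 in front of the front panel's face and 90 above the bench; can be pinched from above, fingers closing along x. The front panel is 254 wide, 4 thick, its top 80 above the bench. Axes as the rack's
- tray (a point): centre of the floor of the chassis's open tray; moves with the chassis; axes as the rack's; 16 above the bench. Flat floor, x -59 to +63, y -101 to +101, side walls 20 high, front panel 64 and black housing behind 60 above the floor; yellow lines mark three bays, centres at y = -67.7, 0, +67.7 mm. Locked out, the whole tray is in front of the rack, its back end 35 or more from the mouth
- release (a joint): the sprung blue release beside the tray: 0 = up, grows as it is pressed, to 0.012 m; 2 N begins to move it, 6 N holds it down. Inside the rack the rail keeps it at about 0.007. Near 0 with the chassis out means locked. Keep it at 0.008 or more while starting the chassis back (to about 0.150); after that the rail keeps it down by itself
- pad (a point): point on the top of the blue release pad (x -21 to +35, y -17 to +17 of this point) at the chassis's right (-y) edge, 80 above the bench when up; moves with the chassis. Press it down. A blue tooth 17 higher stands across its far (+x) end, near face 35 from this point: fingers on the pad can push tooth and chassis in +x. Locked out, this point is 47 to 58 in front of the mouth. Axes as the rack's
- bolt (a joint): the barrel bolt on the rack's left (+y) ear: 0 = fully withdrawn, 0.045 m = shot fully home through the brass keeper on the chassis's front panel; grows as the knob moves along the rack's -y (towards the handle). Below 0.013 it is clear of the keeper, and above that it blocks the chassis. Stiff: about 2 N, stays where it is left
- bolt_knob (a point): grip point of the bolt's upright orange knob, 14 in diameter, its top 12 above this point, its foot (the steel bolt, 12 thick) 33 below; 108 above the bench, 26 in front of the mouth. Nothing beside it higher than 86 above the bench except the rack case (110 high, behind the mouth plane) and ear (100). Axes as the rack's
- mat: fixed blue mat, 280 (x) x 130 (y), 3 thick, on which the good modules lie; origin under its centre, at bench level; may be on the robot's left or right
- reject: fixed open cardboard reject box, 210 (x) x 150 (y), 55 high, walls and floor 4 to 5 thick; origin under its centre, at bench level; may be on the robot's left or right
- good1: a plug-in radio module, a box 80 long (its x) x 34 wide (its y) x 46 high (its z), 0.12 to 0.26 kg, grey with a 12 mm green top; origin at the centre of its underside, so its centre is 23 mm along its z. Good: begins on the mat, its long side roughly across the mat; two or three of good1 to good3 are there (None from the start: absent)
- good2: a plug-in radio module, a box 80 long (its x) x 34 wide (its y) x 46 high (its z), 0.12 to 0.26 kg, grey with a 12 mm green top; origin at the centre of its underside, so its centre is 23 mm along its z. Good: begins on the mat, its long side roughly across the mat; two or three of good1 to good3 are there (None from the start: absent)
- good3: a plug-in radio module, a box 80 long (its x) x 34 wide (its y) x 46 high (its z), 0.12 to 0.26 kg, grey with a 12 mm green top; origin at the centre of its underside, so its centre is 23 mm along its z. Good: begins on the mat, its long side roughly across the mat; two or three of good1 to good3 are there (None from the start: absent)
- faulty1: a plug-in radio module, a box 80 long (its x) x 34 wide (its y) x 46 high (its z), 0.12 to 0.26 kg, grey with a 12 mm red top; origin at the centre of its underside, so its centre is 23 mm along its z. Faulty: begins in one of the tray's three bays, its long side along the tray's x; one or two of faulty1 to faulty3 are there (None from the start: absent)
- faulty2: a plug-in radio module, a box 80 long (its x) x 34 wide (its y) x 46 high (its z), 0.12 to 0.26 kg, grey with a 12 mm red top; origin at the centre of its underside, so its centre is 23 mm along its z. Faulty: begins in one of the tray's three bays, its long side along the tray's x; one or two of faulty1 to faulty3 are there (None from the start: absent)
- faulty3: a plug-in radio module, a box 80 long (its x) x 34 wide (its y) x 46 high (its z), 0.12 to 0.26 kg, grey with a 12 mm red top; origin at the centre of its underside, so its centre is 23 mm along its z. Faulty: begins in one of the tray's three bays, its long side along the tray's x; one or two of faulty1 to faulty3 are there (None from the start: absent)
- mug: blue mug, 80 across, 90 high, on the bench; leave alone
- tin: metal can, 70 across, 70 high, on the bench; leave alone
- jar: small jar, 56 across, 70 high, on the bench; leave alone
- screwdriver: screwdriver lying across the bench between robot and rack; leave alone
- tape: roll of black tape, 90 across, 20 high, on the bench on the robot's left; leave alone
- handheld: handheld radio, 55 x 120 x 32, lying on the robot's right; leave alone

How it is judged (in metres and radians):
On the way, in this order (a step that is already met when the one before it is completed fails the run):
1. the chassis is pulled out and locked (0.157 m or more, its release risen) (value of joint chassis above 0.157 m and value of joint release below 0.003 m), for 0.2 s.
2. with the chassis still out, every faulty module is in the reject box and every good module in the tray (value of joint chassis above 0.15 m and x of good1 in the frame of tray between -0.045 and 0.045 m and y of good1 in the frame of tray between -0.092 and 0.092 m and z of good1 in the frame of tray between -0.005 and 0.025 m and x of good2 in the frame of tray between -0.045 and 0.045 m and y of good2 in the frame of tray between -0.092 and 0.092 m and z of good2 in the frame of tray between -0.005 and 0.025 m and x of good3 in the frame of tray between -0.045 and 0.045 m and y of good3 in the frame of tray between -0.092 and 0.092 m and z of good3 in the frame of tray between -0.005 and 0.025 m and x of faulty1 in the frame of reject between -0.095 and 0.095 m and y of faulty1 in the frame of reject between -0.065 and 0.065 m and z of faulty1 in the frame of reject between -0.005 and 0.06 m and x of faulty2 in the frame of reject between -0.095 and 0.095 m and y of faulty2 in the frame of reject between -0.065 and 0.065 m and z of faulty2 in the frame of reject between -0.005 and 0.06 m and x of faulty3 in the frame of reject between -0.095 and 0.095 m and y of faulty3 in the frame of reject between -0.065 and 0.065 m and z of faulty3 in the frame of reject between -0.005 and 0.06 m), for 0.2 s.
3. the chassis is back home (within 5 mm) (value of joint chassis below 0.005 m), for 0.2 s.
At the end, for the whole second after the job is handed in: chassis home within 5 mm, bolt shot at least 40 of its 45 mm through the keeper, every good module resting on the tray floor (origin within 45 mm in x and 92 mm in y of the tray centre, less than 25 mm above its floor), every faulty module in the reject box, all at rest (value of joint chassis below 0.005 m and value of joint bolt above 0.04 m and x of good1 in the frame of tray between -0.045 and 0.045 m and y of good1 in the frame of tray between -0.092 and 0.092 m and z of good1 in the frame of tray between -0.005 and 0.025 m and x of good2 in the frame of tray between -0.045 and 0.045 m and y of good2 in the frame of tray between -0.092 and 0.092 m and z of good2 in the frame of tray between -0.005 and 0.025 m and x of good3 in the frame of tray between -0.045 and 0.045 m and y of good3 in the frame of tray between -0.092 and 0.092 m and z of good3 in the frame of tray between -0.005 and 0.025 m and x of faulty1 in the frame of reject between -0.095 and 0.095 m and y of faulty1 in the frame of reject between -0.065 and 0.065 m and z of faulty1 in the frame of reject between -0.005 and 0.06 m and x of faulty2 in the frame of reject between -0.095 and 0.095 m and y of faulty2 in the frame of reject between -0.065 and 0.065 m and z of faulty2 in the frame of reject between -0.005 and 0.06 m and x of faulty3 in the frame of reject between -0.095 and 0.095 m and y of faulty3 in the frame of reject between -0.065 and 0.065 m and z of faulty3 in the frame of reject between -0.005 and 0.06 m and linear speed of each of good1, good2, good3, faulty1, faulty2, faulty3 below 0.02 m/s); the robot touches nothing.
It fails at once if a bystander (mug, tin, jar, screwdriver, tape, handheld radio) is moved more than 30 mm (distance of any of mug, tin, jar, screwdriver, tape, handheld from where it was at the start of the episode above 0.03 m).
Of good1, good2, good3 only 2 to 3 are there at a start; the rules pass over those that are not, and their reading is None.
Of faulty1, faulty2, faulty3 only 1 to 2 are there at a start; the rules pass over those that are not, and their reading is None.
At some moment in a run one of good1, good2, good3 may be knocked a few centimetres aside while the robot is not near it.
Once in a run the grip may slacken for a moment while it holds something.
It also fails if it takes over 208 s, if anything falls off the work surface, if the arm or the gripper's body presses on something with over 40 N, if the wrist force passes 120 N, or if a joint passes its speed limit or range.

## Working session

There is one attempt and no reset: what is moved stays moved. The work goes in short steps, Python scripts to look and compute and a tool call to move; the robot and the scene stay as the last step left them, time stands still between calls to the robot, and variables do not carry over. Pictures are saved under pics/ and viewed, at most 14 in all, crops included, and the job is handed in when it is done.

```bash
ls; mkdir -p pics
```

Run:
```python
from cell import bot
import cv2
o=bot.observe();print({k:o[k] for k in('time','position','orientation','gripper_width','wrist_force')})
for n in('scene','side'):
    c=bot.capture(n);cv2.imwrite(f'pics/{n}0.png',c['pixels'][:,:,::-1]);print(n,c['intrinsics'],c['pose'])
```

```text
cell.py
pics
{'time': 0.0, 'position': array([ 263.4208611 , -593.52767962,  173.74498774]), 'orientation': array([-3.07167420e+00, -6.51082745e-01,  7.16188006e-04]), 'gripper_width': 0.9986720010321531, 'wrist_force': array([-0.27840521, -0.56960283, -0.04201815])}
scene [[525.62587941   0.         314.73352296]
 [  0.         525.62587941 247.03040112]
 [  0.           0.           1.        ]] [[ 8.24335053e-01  3.95056267e-01 -4.05465493e-01  1.16453642e+03]
 [ 5.65757247e-01 -5.99914994e-01  5.65703754e-01 -8.10932263e+02]
 [-1.97600153e-02 -6.95724475e-01 -7.18036905e-01  1.12277856e+03]
 [ 0.00000000e+00  0.00000000e+00  0.00000000e+00  1.00000000e+00]]
side [[591.90761823   0.         317.67572086]
 [  0.         591.90761823 238.90046045]
 [  0.           0.           1.        ]] [[-7.13054932e-01 -3.88873072e-01  5.83378435e-01 -3.00641415e+02]
 [-7.01074466e-01  3.87321776e-01 -5.98729017e-01  8.90099915e+02]
 [ 6.87442051e-03 -8.35918403e-01 -5.48810684e-01  9.50227820e+02]
 [ 0.00000000e+00  0.00000000e+00  0.00000000e+00  1.00000000e+00]]
```

View pics/scene0.png

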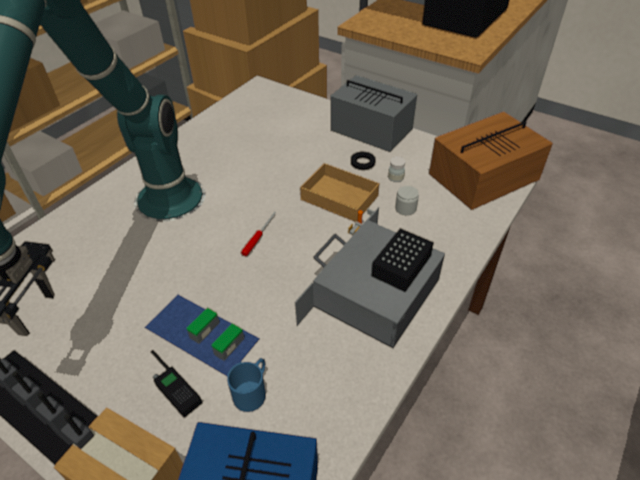

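View pics/side0.png

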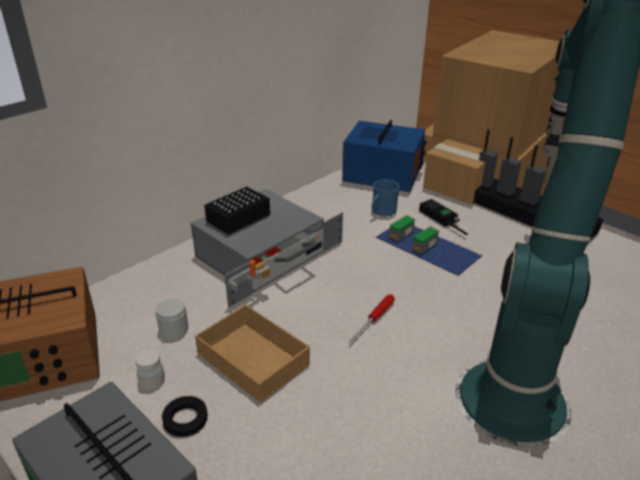

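The two pictures show two green modules on the mat (scene px ~203,324 and 228,341), the rack with its bolt knob at ~(361,215), and the reject box at ~(340,190). I'll enlarge these.

Run:
```python
import cv2,numpy as np
s=cv2.imread('pics/scene0.png');d=cv2.imread('pics/side0.png')
def crop(i,x,y,w,h,k):
    c=cv2.resize(i[y:y+h,x:x+w],None,fx=k,fy=k,interpolation=cv2.INTER_CUBIC)
    for a in range(0,w,20):
        cv2.putText(c,str(x+a),(a*k,8),0,.3,(0,0,255),1);cv2.line(c,(a*k,10),(a*k,14),(0,0,255),1)
    for b in range(0,h,20):
        cv2.putText(c,str(y+b),(0,b*k+4),0,.3,(0,0,255),1)
    return c
a=np.hstack([crop(s,290,160,100,150,4),crop(d,220,210,100,150,4)])
cv2.imwrite('pics/c1.png',a)
b=np.hstack([crop(s,140,285,130,150,3),crop(d,190,300,130,105,3) if 0 else crop(d,190,260,130,150,3)])
cv2.imwrite('pics/c2.png',b)
```

```text
(no output)
```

View pics/c1.png

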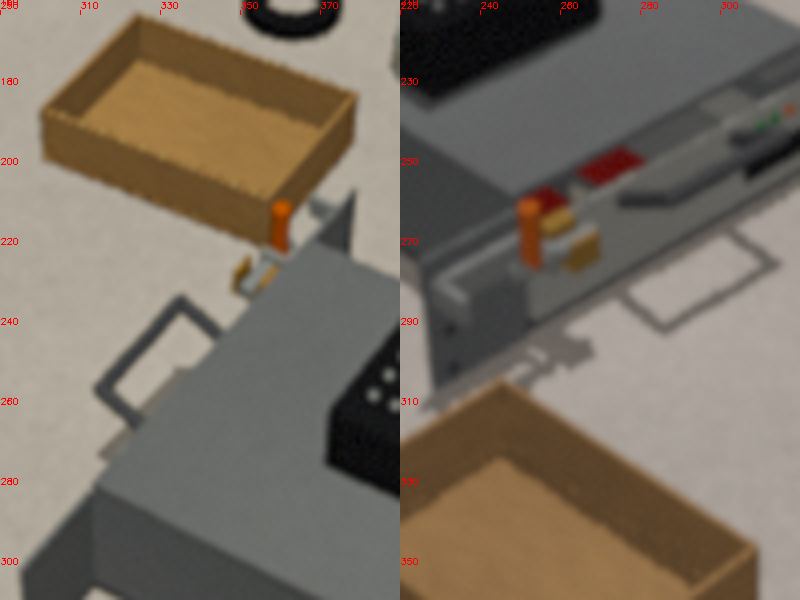

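View pics/c2.png

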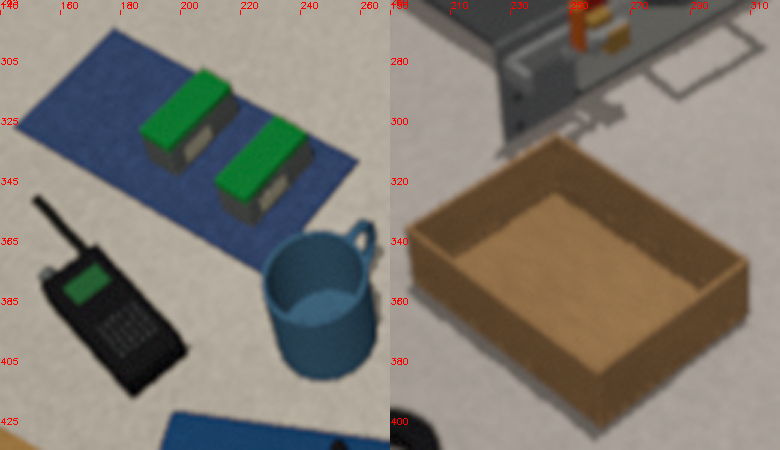

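The enlarged crops show the knob top at scene (360.5,212) and side (252.5,261.7), and the handle bar corners at scene (315,257.5) and (335,235.5). Red tops are visible in the left and middle bays.

Create h.py:
```python
import numpy as np,cv2
from scipy.spatial.transform import Rotation as R
K={'scene':np.array([[525.626,0,314.734],[0,525.626,247.03],[0,0,1]]),'side':np.array([[591.908,0,317.676],[0,591.908,238.9],[0,0,1]])}
P={'scene':np.array([[.824335053,.395056267,-.405465493,1164.53642],[.565757247,-.599914994,.565703754,-810.932263],[-.0197600153,-.695724475,-.718036905,1122.77856]]),
'side':np.array([[-.713054932,-.388873072,.583378435,-300.641415],[-.701074466,.387321776,-.598729017,890.099915],[.00687442051,-.835918403,-.548810684,950.22782]])}
def ray(cam,uv,z,K=K,P=P):
    d=P[cam][:3,:3]@np.linalg.inv(K[cam])@np.array([uv[0],uv[1],1]);c=P[cam][:3,3]
    return c+d*(z-c[2])/d[2]
def cap(name):
    from cell import bot
    c=bot.capture(name);K[name]=np.array(c['intrinsics']);P[name]=np.array(c['pose']);return c['pixels'][:,:,::-1].copy()
def proj(cam,p):
    M=P[cam];q=K[cam]@(M[:3,:3].T@(np.array(p)-M[:3,3]));return q[:2]/q[2]
def go(pos,yaw=None):
    "shift in tool axes + rotvec to reach pos with tool down, closing axis y at angle yaw (deg) in world"
    from cell import bot
    o=bot.observe();r=R.from_rotvec(o['orientation']);rot=np.zeros(3)
    if yaw is not None:
        best=None
        for k in(0,180):
            a=np.radians(yaw+k);y=np.array([np.cos(a),np.sin(a),0]);z=np.array([0,0,-1.]);T=R.from_matrix(np.array([np.cross(y,z),y,z]).T)
            v=(r.inv()*T).as_rotvec()
            if best is None or np.linalg.norm(v)<np.linalg.norm(best): best=v
        rot=best
    print('t',round(o['time'],2),'pos',o['position'].round(1),'F',o['wrist_force'].round(1),'w',round(o['gripper_width'],3),'tool shift',r.inv().apply(np.array(pos)-o['position']).round(1),'rot',rot.round(3),'mat',r.as_matrix().round(3).tolist())
```

Run:
```python
from h import *
r=lambda c,u,z:print(c,u,z,ray(c,u,z).round(1))
r('scene',(360.5,212),119);r('side',(252.5,261.5),119)
print('handle');r('scene',(316,257.5),96);r('scene',(335,236),96)
print('roofR');r('scene',(314.2,282),110)
print('reject')
for u in((324.5,163.7),(300.5,188),(379.2,184.2),(357.5,211)):r('scene',u,55)
for u in((245,305),(195.7,336.7),(309.3,347.3),(260,386)):r('side',u,55)
print('A')
for u in((208.3,307.7),(219,315),(199.3,334),(186.7,327.7)):r('scene',u,49)
print('B')
for u in((232.3,323.3),(244.3,330),(223.3,352.7),(211.7,345)):r('scene',u,49)
print('mat')
for u in((178.3,295),(145,327.3),(259,338.3)):r('scene',u,3)
```

```text
scene (360.5, 212) 119 [627.9 165.3 119. ]
side (252.5, 261.5) 119 [624.3 165.7 119. ]
handle
scene (316, 257.5) 96 [609.6 -32.2  96. ]
scene (335, 236) 96 [607.6  64.1  96. ]
roofR
scene (314.2, 282) 110 [ 661. -115.  110.]
reject
scene (324.5, 163.7) 55 [369.5 367.8  55. ]
scene (300.5, 188) 55 [376.  220.8  55. ]
scene (379.2, 184.2) 55 [575.5 373.3  55. ]
scene (357.5, 211) 55 [583.8 226.5  55. ]
side (245, 305) 55 [573.  236.6  55. ]
side (195.7, 336.7) 55 [565.6 382.5  55. ]
side (309.3, 347.3) 55 [365.4 229.7  55. ]
side (260, 386) 55 [356.9 376.8  55. ]
A
scene (208.3, 307.7) 49 [ 452.4 -294.7   49. ]
scene (219, 315) 49 [ 491.1 -296.9   49. ]
scene (199.3, 334) 49 [ 489.4 -367.6   49. ]
scene (186.7, 327.7) 49 [ 450.  -371.2   49. ]
B
scene (232.3, 323.3) 49 [ 536.2 -297.8   49. ]
scene (244.3, 330) 49 [ 574.3 -296.7   49. ]
scene (223.3, 352.7) 49 [ 574.6 -375.3   49. ]
scene (211.7, 345) 49 [ 536.7 -374.5   49. ]
mat
scene (178.3, 295) 3 [ 323.1 -285.8    3. ]
scene (145, 327.3) 3 [ 327.6 -412.     3. ]
scene (259, 338.3) 3 [ 596.8 -273.6    3. ]
```

Run:
```python
from h import *
go((626,165.5,210),90)
```

```text
t 0.1 pos [ 263.4 -593.6  173.9] F [-0.3  0.1 -0.8] w 0.991 tool shift [ 639.3 -546.8  -35.4] rot [-0.001  0.     0.418] mat [[0.914, 0.406, -0.001], [0.406, -0.914, 0.001], [-0.0, -0.002, -1.0]]
```

>>> hand_motion(
  increments=[
    [60, -50, -60, 0, 0, 0.1],
    [120, -100, -60, 0, 0, 0.2],
    [180, -150, -60, 0, 0, 0.3],
    [240, -200, -60, 0, 0, 0.418],
    [300, -250, -60, 0, 0, 0.418],
    [345, -290, -60, 0, 0, 0.418],
    [390, -330, -60, 0, 0, 0.418],
    [435, -370, -60, 0, 0, 0.418],
  ],
  finger_gap=1.0,
)

```text
time: 1.1
position: [475.7, -155.2, 234.4]
orientation: [3.141, -0.001, 0.0]
wrist_force: [1.0, 0.6, 1.5]
gripper_width: 1.003
grasp_force: 0.0
```

Run:
```python
from h import *
go((626,165.5,210),90)
```

```text
t 1.1 pos [ 475.7 -155.2  234.4] F [1.  0.6 1.5] w 1.003 tool shift [ 150.2 -320.8   24.3] rot [ 0. -0. -0.] mat [[1.0, -0.0, 0.0], [-0.0, -1.0, -0.0], [0.0, 0.0, -1.0]]
```

>>> hand_motion(
  increments=[
    [25, -50, 0, 0, 0, 0],
    [50, -100, 0, 0, 0, 0],
    [75, -150, 0, 0, 0, 0],
    [100, -200, 0, 0, 0, 0],
    [125, -240, 0, 0, 0, 0],
    [110, -240, 0, 0, 0, 0],
    [90, -240, 0, 0, 0, 0],
    [90, -240, 0, 0, 0, 0],
  ],
)

```text
time: 2.1
position: [563.8, 81.8, 234.3]
orientation: [3.14, -0.001, -0.001]
wrist_force: [0.7, 1.0, 0.2]
gripper_width: 0.999
grasp_force: 0.0
```

Run:
```python
from h import *
im=cap('wrist');cv2.imwrite('pics/w1.png',im)
for n,p in (('knob',(626,165.5,119)),('knobfoot',(626,165.5,75)),('h',(609,16,96)),('hl',(608,64,96)),('hr',(609.6,-32,96))):print(n,proj('wrist',p).round(0))
print(K['wrist'].round(1).tolist(),P['wrist'].round(2).tolist())
go((626,165.5,210),91)
```

```text
knob [222. 147.]
knobfoot [234. 145.]
h [396. 165.]
hl [343. 166.]
hr [450. 164.]
[[381.3, 0.0, 323.3], [0.0, 381.3, 237.2], [0.0, 0.0, 1.0]] [[-0.0, -0.96, -0.27, 639.06], [-1.0, 0.0, -0.0, 81.64], [0.0, 0.27, -0.96, 443.21], [0.0, 0.0, 0.0, 1.0]]
t 2.15 pos [564.9  81.7 234.6] F [ 0.3  0.1 -0.4] w 0.998 tool shift [ 61.  -83.9  24.5] rot [ 0.001 -0.    -0.019] mat [[1.0, -0.001, 0.0], [-0.001, -1.0, -0.001], [0.0, 0.001, -1.0]]
```

View pics/w1.png

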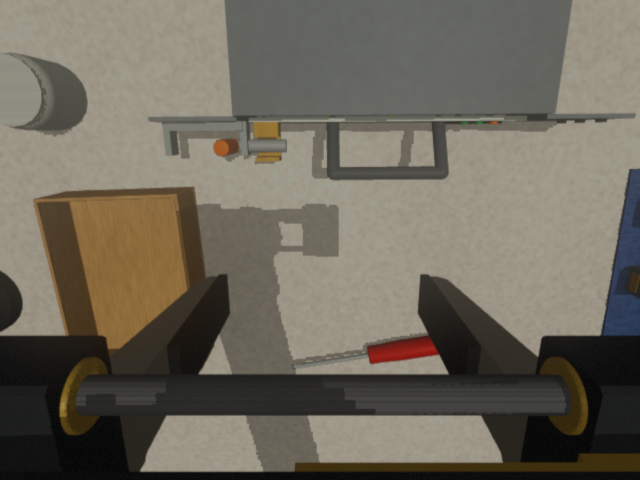

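The wrist view shows the knob top at (220,147) where predicted, the handle bar from (333,173) to (442,173), and the roof front edge from (232,116) to (556,113).

Add to h.py:
```python
K['w1']=np.array([[381.3,0,323.3],[0,381.3,237.2],[0,0,1]])
P['w1']=np.array([[0,-.9636,-.2672,639.06],[-1,0,0,81.64],[0,.2672,-.9636,443.21]])
```

Run:
```python
from h import *
for u,z in (((221,147),119),((333,173),96),((442,173),96),((232,116),110),((556,113),110)):print(u,ray('w1',u,z).round(1))
```

```text
(221, 147) [626.7 166.4 119. ]
(333, 173) [602.9  72.9  96. ]
(442, 173) [602.9 -25.5  96. ]
(232, 116) [651.5 157.7 110. ]
(556, 113) [ 653.9 -111.9  110. ]
```

>>> hand_motion(
  increments=[
    [31, -42, 15, 0, 0, 0],
    [62, -84, 30, 0, 0, 0],
    [62, -84, 65, 0, 0, 0],
    [62, -84, 105, 0, 0, 0],
    [62, -84, 130, 0, 0, 0],
    [62, -84, 142, 0, 0, 0],
    [62, -84, 142, 0, 0, 0],
    [62, -84, 142, 0, 0, 0],
  ],
)

```text
time: 3.15
position: [628.4, 167.0, 93.7]
orientation: [-3.141, 0.001, -0.003]
wrist_force: [0.2, -0.5, -0.4]
gripper_width: 1.001
grasp_force: 0.0
```

>>> hand_motion(
  increments=[
    [0, 0, 0, 0, 0, 0],
    [0, 0, 0, 0, 0, 0],
    [0, 0, 0, 0, 0, 0],
    [0, 0, 0, 0, 0, 0],
    [0, 0, 0, 0, 0, 0],
    [0, 0, 0, 0, 0, 0],
  ],
  finger_gap=0,
  squeeze=25,
)

```text
time: 3.9
position: [627.4, 166.9, 92.3]
orientation: [3.142, -0.0, -0.0]
wrist_force: [-0.4, -0.1, -0.2]
gripper_width: 0.373
grasp_force: 0.0
```

>>> hand_motion(
  increments=[
    [0, 0, 0, 0, 0, 0],
    [0, 0, 0, 0, 0, 0],
    [0, 0, 0, 0, 0, 0],
    [0, 0, 0, 0, 0, 0],
    [0, 0, 0, 0, 0, 0],
  ],
)

```text
time: 4.53
position: [627.4, 166.8, 92.3]
orientation: [3.142, -0.0, -0.0]
wrist_force: [0.5, 0.3, -0.1]
gripper_width: 0.003
grasp_force: 0.0
```

>>> hand_motion(
  increments=[
    [0, -8, 0, 0, 0, 0],
    [0, -16, 0, 0, 0, 0],
    [0, -24, 0, 0, 0, 0],
    [0, -32, 0, 0, 0, 0],
    [0, -39, 0, 0, 0, 0],
    [0, -43, 0, 0, 0, 0],
    [0, -43, 0, 0, 0, 0],
  ],
)

```text
time: 5.4
position: [627.3, 210.2, 92.3]
orientation: [3.142, 0.0, -0.0]
wrist_force: [-0.0, -0.6, -0.2]
gripper_width: 0.005
grasp_force: 0.0
```

Run:
```python
from h import *
w=cap('wrist');s=cap('scene');d=cap('side')
a=cv2.resize(s[180:270,300:400],(400,360),interpolation=2);b=cv2.resize(d[230:320,220:320],(400,360),interpolation=2)
w2=cv2.resize(w,(400,300))
cv2.imwrite('pics/c3.png',np.vstack([np.hstack([a,b]),np.hstack([w2,np.zeros_like(w2)])])[:600])
```

```text
(no output)
```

View pics/c3.png

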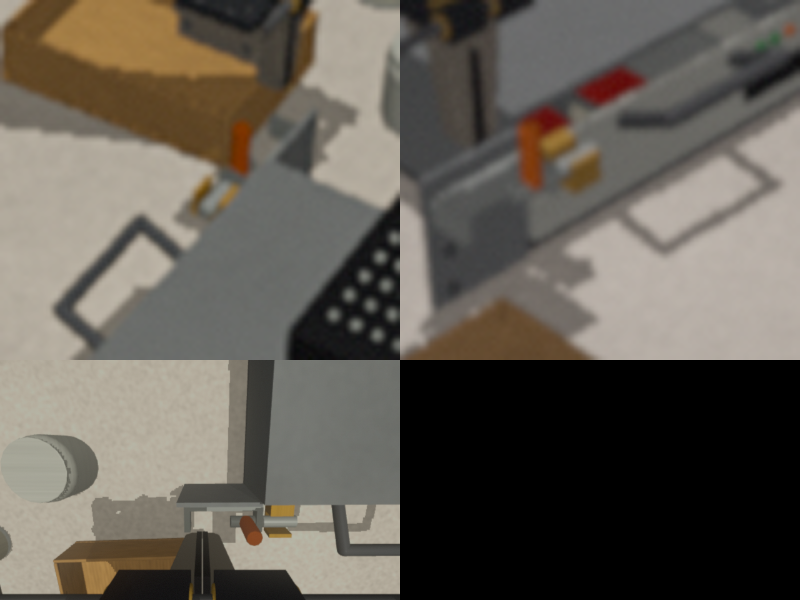

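Run:
```python
from h import *
w=cap('wrist')
h=cv2.cvtColor(w,cv2.COLOR_BGR2HSV);m=cv2.inRange(h,(3,150,90),(16,255,255))
ys,xs=np.nonzero(m);print(len(xs),xs.min(),xs.max(),ys.min(),ys.max())
for y in range(ys.min(),ys.max()+1,4):
    q=xs[ys==y];print(y,q.min(),q.max())
for p in((627,166,120),(627,166,75),(627,210,92)):print(p,proj('wrist',p).round())
for z in(90,100,110,120,130):print(z,ray('wrist',(404,281),z).round(1))
```

```text
1017 112 417 250 456
250 388 395
254 385 399
258 384 402
262 384 405
266 386 407
270 386 410
274 389 413
278 390 415
282 391 416
286 393 416
290 394 415
294 398 411Traceback (most recent call last):
  File "<stdin>", line 6, in <module>
    return umr_minimum(a, axis, None, out, keepdims, initial, where)
ValueError: zero-size array to reduction operation minimum which has no identity
```

Run:
```python
from h import *
cap('wrist')
for p in((627,166,120),(627,166,75),(627,210,92)):print(p,proj('wrist',p).round())
for z in(90,100,110,120,130):print(z,ray('wrist',(404,283),z).round(1))
for z in(75,85):print(z,ray('wrist',(391,255),z).round(1))
M=P['wrist'];print(M.round(3).tolist())
```

```text
(627, 166, 120) [408. 284.]
(627, 166, 75) [392. 256.]
(627, 210, 92) [322. 265.]
90 [615.1 161.1  90. ]
100 [619.2 163.4 100. ]
110 [623.3 165.6 110. ]
120 [627.5 167.9 120. ]
130 [631.6 170.2 130. ]
75 [627.6 166.9  75. ]
85 [631.  168.7  85. ]
[[-0.002, -0.963, -0.269, 702.524], [-1.0, 0.002, 0.0, 209.006], [0.0, 0.269, -0.963, 301.254], [0.0, 0.0, 0.0, 1.0]]
```

Run:
```python
from h import *
w=cap('wrist')
for p in((627,210,92),(637,210,92),(617,210,92),(627,210,111)):
    u=proj('wrist',p);cv2.circle(w,(int(u[0]),int(u[1])),3,(255,0,255),1)
cv2.imwrite('pics/c4.png',cv2.resize(w[200:440,180:480],(750,600),interpolation=2))
```

```text
(no output)
```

View pics/c4.png

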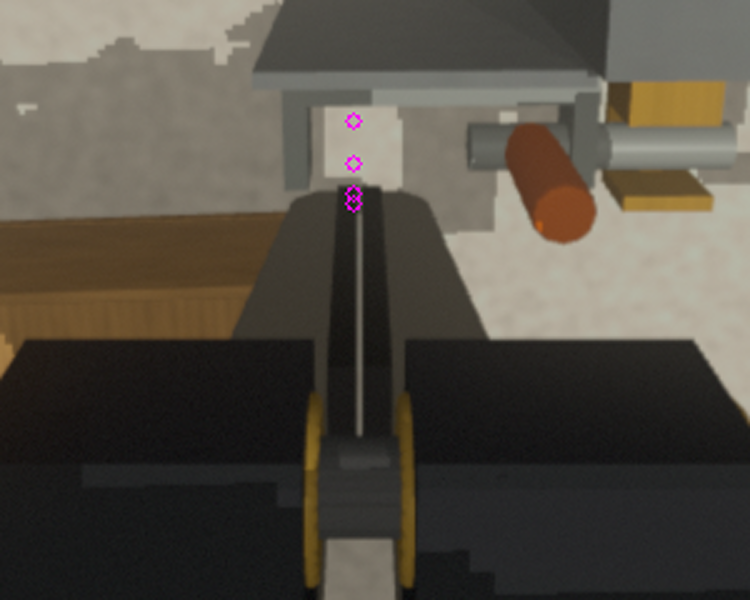

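Run:
```python
from h import *
for c,p in(('scene',(627,210,92)),('side',(627,210,92)),('scene',(612,210,92)),('side',(612,210,92))):print(c,p,proj(c,p).round(1))
for z in (80,92,105,115): print(z,ray('scene',(370,201),z).round(1),ray('side',(240,266),z).round(1))
from cell import bot
o=bot.observe();print(o['joint_positions'].round(4),o['position'],o['orientation'])
```

```text
scene (627, 210, 92) [367.7 210.2]
side (627, 210, 92) [238.2 277.8]
scene (612, 210, 92) [363.3 208.3]
side (612, 210, 92) [242.2 280.5]
80 [605.5 261.2  80. ] [674.9 166.4  80. ]
92 [611.9 248.8  92. ] [661.5 176.4  92. ]
105 [618.9 235.5 105. ] [646.9 187.2 105. ]
115 [624.3 225.2 115. ] [635.7 195.5 115. ]
[-0.1299  0.6043 -0.3452  1.6201  0.2373  0.9588 -2.1273] [627.47445965 209.46297508  92.34979108] [ 3.14142341e+00 -1.33009451e-03  2.80916710e-05]
```

The fingertips appear in all three cameras about 30 mm higher than the reported TCP (tip at about z 124), so the fingers closed above the knob. I'll descend further, watching the force.

>>> hand_motion(
  increments=[
    [0, 0, -15, 0, 0, 0],
    [0, 20, -15, 0, 0, 0],
    [0, 43, -15, 0, 0, 0],
    [0, 43, -15, 0, 0, 0],
    [0, 43, -15, 0, 0, 0],
  ],
  finger_gap=1.0,
)

```text
time: 6.32
position: [627.3, 166.6, 107.2]
orientation: [-3.141, 0.002, 0.0]
wrist_force: [-0.8, 1.0, 0.1]
gripper_width: 0.523
grasp_force: 0.0
```

>>> hand_motion(
  increments=[
    [0, 0, 6, 0, 0, 0],
    [0, 0, 15, 0, 0, 0],
    [0, 0, 25, 0, 0, 0],
    [0, 0, 32, 0, 0, 0],
    [0, 0, 32, 0, 0, 0],
  ],
)

```text
time: 6.95
position: [626.8, 166.7, 74.3]
orientation: [3.141, -0.0, -0.002]
wrist_force: [-0.1, 0.8, -1.1]
gripper_width: 1.001
grasp_force: 0.0
```

Run:
```python
from h import *
s=cap('scene');d=cap('side');w=cap('wrist')
a=cv2.resize(s[150:250,300:400],(400,400),interpolation=2);b=cv2.resize(d[200:300,200:300],(400,400),interpolation=2)
cv2.imwrite('pics/c5.png',np.hstack([a,b]))
```

```text
(no output)
```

View pics/c5.png

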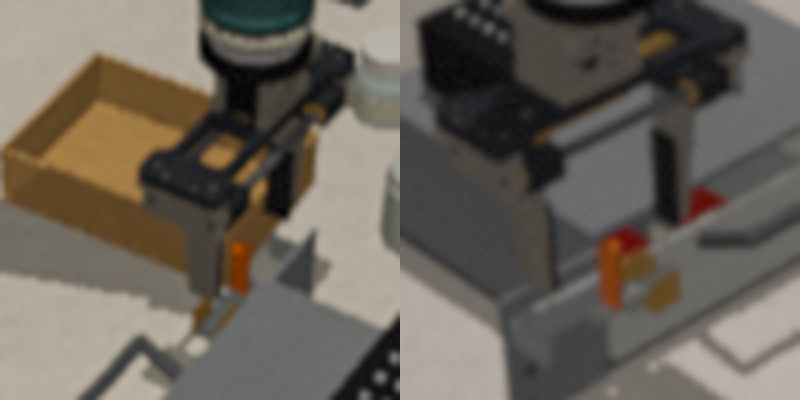

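The fingers straddle the knob: the right finger's tip is at scene (351,224) and side (267.5,256), the left one's at side (235,272.5).

Run:
```python
from h import *
for z in(75,85,95,105,115):print(z,proj('scene',(627,112,z)).round(1),proj('side',(627,112,z)).round(1),proj('side',(627,222,z)).round(1))
```

```text
75 [349.9 234. ] [269.1 266.6] [234.8 285.6]
85 [350.  231.4] [269.  263.3] [234.5 282.3]
95 [350.1 228.9] [268.8 260.1] [234.2 278.9]
105 [350.2 226.3] [268.7 256.8] [233.9 275.6]
115 [350.3 223.7] [268.5 253.5] [233.6 272.2]
```

>>> hand_motion(
  increments=[
    [0, 0, 8, 0, 0, 0],
    [0, 0, 16, 0, 0, 0],
    [0, 0, 18, 0, 0, 0],
    [0, 0, 18, 0, 0, 0],
  ],
)

```text
time: 7.6
position: [627.2, 166.8, 57.0]
orientation: [3.141, -0.0, -0.001]
wrist_force: [-0.4, -0.0, -0.5]
gripper_width: 0.998
grasp_force: 0.0
```

>>> hand_motion(
  increments=[
    [0, 0, 0, 0, 0, 0],
    [0, 0, 0, 0, 0, 0],
    [0, 0, 0, 0, 0, 0],
    [0, 0, 0, 0, 0, 0],
    [0, 0, 0, 0, 0, 0],
    [0, 0, 0, 0, 0, 0],
    [0, 0, 0, 0, 0, 0],
    [0, 0, 0, 0, 0, 0],
  ],
  finger_gap=0,
  squeeze=25,
)

```text
time: 8.6
position: [627.4, 166.9, 57.3]
orientation: [3.142, -0.0, -0.0]
wrist_force: [0.0, 0.5, 0.9]
gripper_width: 0.153
grasp_force: 0.5
```

>>> hand_motion(
  increments=[
    [0, 0, 0, 0, 0, 0],
    [0, -8, 0, 0, 0, 0],
    [0, -16, 0, 0, 0, 0],
    [0, -24, 0, 0, 0, 0],
    [0, -32, 0, 0, 0, 0],
    [0, -39, 0, 0, 0, 0],
    [0, -43, 0, 0, 0, 0],
    [0, -43, 0, 0, 0, 0],
  ],
)

```text
time: 9.6
position: [627.2, 211.0, 57.4]
orientation: [-3.141, -0.001, 0.0]
wrist_force: [-1.8, 0.4, 1.1]
gripper_width: 0.142
grasp_force: 25.0
```

>>> hand_motion(
  increments=[
    [0, 0, 0, 0, 0, 0],
    [0, 0, 0, 0, 0, 0],
    [0, 0, 0, 0, 0, 0],
    [0, 0, -30, 0, 0, 0],
    [0, 0, -80, 0, 0, 0],
    [0, 0, -130, 0, 0, 0],
    [0, 0, -130, 0, 0, 0],
  ],
  finger_gap=1.0,
)

```text
time: 10.48
position: [630.2, 211.3, 192.6]
orientation: [-3.138, 0.001, -0.014]
wrist_force: [-0.3, 0.5, -0.8]
gripper_width: 0.882
grasp_force: 0.0
```

Run:
```python
from h import *
w=cap('wrist')
h=cv2.cvtColor(w,cv2.COLOR_BGR2HSV);m=cv2.inRange(h,(3,190,90),(12,255,255))
n,l,st,c=cv2.connectedComponentsWithStats(m)
for s,cc in zip(st[1:],c[1:]):
    if s[4]>40:print(s,ray('wrist',cc,115).round(1))
go((606,22,120),180)
```

```text
t 10.53 pos [628.6 210.3 189.6] F [0.1 0.7 0.6] w 0.927 tool shift [-22.8 188.4  69.3] rot [-0.004 -0.002  1.57 ] mat [[1.0, -0.001, 0.004], [-0.001, -1.0, 0.001], [0.004, -0.001, -1.0]]
```

>>> hand_motion(
  increments=[
    [-2, 20, 0, 0, 0, 0.15],
    [-5, 40, 0, 0, 0, 0.3],
  ],
)

```text
time: 10.78
position: [621.3, 169.0, 185.4]
orientation: [3.104, -0.477, -0.004]
wrist_force: [0.2, -0.5, -0.1]
gripper_width: 1.0
grasp_force: 0.0
```

Run:
```python
from cell import bot
print(bot.observe()['joint_positions'].round(3))
```

```text
[-0.1    0.473 -0.3    1.59   0.151  1.104 -2.313]
```

Run:
```python
from h import *
go((607,22,190),91)
```

```text
t 10.78 pos [621.3 169.  185.4] F [ 0.2 -0.5 -0.1] w 1.0 tool shift [ 30.5 144.5  -4.5] rot [ 0.001  0.003 -0.322] mat [[0.954, -0.3, -0.003], [-0.3, -0.954, -0.001], [-0.003, 0.002, -1.0]]
```

>>> hand_motion(
  increments=[
    [0, 0, 0, 0, 0, -0.18],
    [0, 0, 0, 0, 0, -0.36],
    [0, 0, 0, 0, 0, -0.54],
    [0, 0, 0, 0, 0, -0.72],
    [0, 0, 0, 0, 0, -0.9],
    [0, 0, 0, 0, 0, -1.08],
    [0, 0, 0, 0, 0, -1.26],
    [0, 0, 0, 0, 0, -1.44],
  ],
)

```text
time: 11.78
position: [621.4, 169.4, 185.4]
orientation: [-2.639, -1.702, 0.004]
wrist_force: [0.0, 0.1, -0.3]
gripper_width: 0.998
grasp_force: 0.0
```

Run:
```python
from h import *
from cell import bot
print(bot.observe()['joint_positions'].round(3))
go((607,22,190),0.5)
```

```text
[ 0.108  0.531 -0.604  1.574  0.322  1.14  -0.993]
t 11.78 pos [621.4 169.4 185.4] F [ 0.   0.1 -0.3] w 0.998 tool shift [-140.2   47.7   -4.5] rot [-0.003  0.001 -0.434] mat [[0.412, 0.911, -0.003], [0.911, -0.412, -0.001], [-0.002, -0.002, -1.0]]
```

>>> hand_motion(
  increments=[
    [-50, 17, 0, 0, 0, -0.15],
    [-100, 33, 0, 0, 0, -0.3],
    [-140, 47, 0, 0, 0, -0.434],
    [-140, 49, 0, 0, 0, -0.434],
    [-140, 49, 20, 0, 0, -0.434],
    [-140, 49, 60, 0, 0, -0.434],
    [-140, 49, 60, 0, 0, -0.434],
  ],
  finger_gap=0.4,
)

```text
time: 12.65
position: [605.0, 23.8, 123.2]
orientation: [-2.211, -2.223, 0.008]
wrist_force: [-0.1, -0.5, -0.2]
gripper_width: 0.4
grasp_force: 0.0
```

Run:
```python
from h import *
w=cap('wrist');cv2.imwrite('pics/w6.png',w)
for p in((606.7,22,96),(606.7,72,96),(606.7,-28,96)):print(proj('wrist',p).round())
go((606,22,38),0.5)
```

```text
[328. 254.]
[328. 177.]
[327. 323.]
t 12.7 pos [606.8  24.  125.4] F [ 1.  -0.6  0.7] w 0.405 tool shift [-2.1 -0.4 87.4] rot [-0.004 -0.001 -0.003] mat [[-0.005, 1.0, -0.004], [1.0, 0.005, 0.001], [0.001, -0.004, -1.0]]
```

View pics/w6.png

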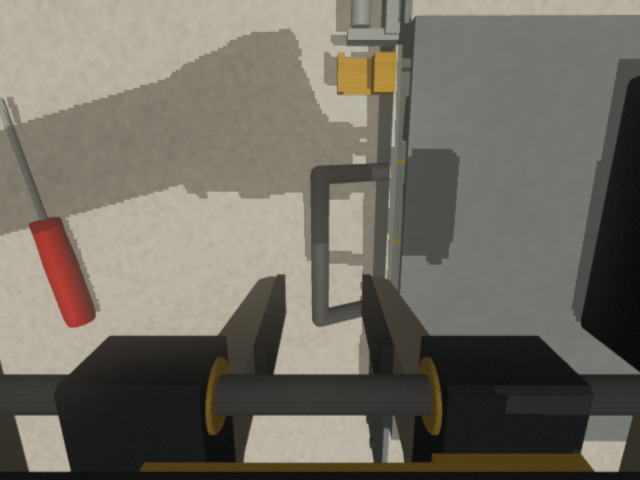

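The picture shows the bar at column 320, rows 170–322, between the fingers. The keeper at (367,73) is empty with the bolt withdrawn.

>>> hand_motion(
  increments=[
    [-2, -4, 20, 0, 0, 0],
    [-2, -4, 45, 0, 0, 0],
    [-2, -4, 70, 0, 0, 0],
    [-2, -4, 86, 0, 0, 0],
    [-2, -4, 86, 0, 0, 0],
  ],
)

```text
time: 13.32
position: [604.2, 20.8, 41.1]
orientation: [-2.217, -2.225, 0.001]
wrist_force: [0.1, -0.2, -0.0]
gripper_width: 0.399
grasp_force: 0.0
```

>>> hand_motion(
  increments=[
    [0, 0, 0, 0, 0, 0],
    [0, 0, 0, 0, 0, 0],
    [0, 0, 0, 0, 0, 0],
    [0, 0, 0, 0, 0, 0],
    [0, 0, 0, 0, 0, 0],
    [0, 0, 0, 0, 0, 0],
  ],
  finger_gap=0,
  squeeze=40,
)

```text
time: 14.08
position: [603.1, 20.2, 42.0]
orientation: [-2.217, -2.224, 0.003]
wrist_force: [-4.4, 0.3, 5.7]
gripper_width: 0.115
grasp_force: 40.0
```

>>> hand_motion(
  increments=[
    [0, -20, 0, 0, 0, 0],
    [0, -45, 0, 0, 0, 0],
    [0, -70, 0, 0, 0, 0],
    [0, -95, 0, 0, 0, 0],
    [0, -120, 0, 0, 0, 0],
    [0, -140, 0, 0, 0, 0],
    [0, -157, 0, 0, 0, 0],
    [0, -164, 0, 0, 0, 0],
  ],
)

```text
time: 15.08
position: [441.6, 19.3, 42.0]
orientation: [2.217, 2.223, 0.003]
wrist_force: [5.3, -1.1, -3.2]
gripper_width: 0.119
grasp_force: 40.0
```

>>> hand_motion(
  increments=[
    [0, 0, 0, 0, 0, 0],
    [0, 0, 0, 0, 0, 0],
    [0, 0, 0, 0, 0, 0],
  ],
)

```text
time: 15.45
position: [440.4, 19.2, 41.9]
orientation: [2.218, 2.224, -0.003]
wrist_force: [-2.5, -2.3, 8.2]
gripper_width: 0.115
grasp_force: 40.0
```

>>> hand_motion(
  increments=[
    [0, 0, 0, 0, 0, 0],
    [0, 0, 0, 0, 0, 0],
    [0, 0, 0, 0, 0, 0],
    [0, 0, -50, 0, 0, 0],
    [0, 0, -100, 0, 0, 0],
    [0, 0, -160, 0, 0, 0],
    [0, 0, -200, 0, 0, 0],
    [0, 0, -200, 0, 0, 0],
  ],
  finger_gap=0.4,
)

```text
time: 16.45
position: [442.4, 19.8, 244.1]
orientation: [2.215, 2.22, 0.005]
wrist_force: [0.3, -0.7, 0.8]
gripper_width: 0.397
grasp_force: 0.0
```

>>> hand_motion(
  increments=[
    [0, 30, 0, 0, 0, 0.17],
    [0, 60, 0, 0, 0, 0.34],
    [-20, 80, 0, 0, 0, 0.51],
    [-40, 80, 0, 0, 0, 0.68],
    [-60, 80, 0, 0, 0, 0.85],
    [-60, 80, 0, 0, 0, 1.03],
    [-60, 80, 0, 0, 0, 1.2],
    [-60, 80, 0, 0, 0, 1.38],
  ],
  finger_gap=1.0,
)

```text
time: 17.45
position: [519.6, -40.0, 239.5]
orientation: [-3.127, -0.295, 0.005]
wrist_force: [0.5, -0.2, -0.5]
gripper_width: 1.001
grasp_force: 0.0
```

Run:
```python
from h import *
w=cap('wrist');cv2.imwrite('pics/w7.png',w)
print(repr(K['wrist'].round(2)),repr(P['wrist'].round(5)))
for p in((653-164-79-4+20,20,16),(0,0,0)):print(proj('wrist',p))
go((540,20,200),90)
```

```text
array([[381.28,   0.  , 323.33],
       [  0.  , 381.28, 237.24],
       [  0.  ,   0.  ,   1.  ]]) array([[ 1.8614000e-01, -9.4538000e-01, -2.6761000e-01,  5.9394184e+02],
       [-9.8252000e-01, -1.7948000e-01, -4.9360000e-02, -2.6215760e+01],
       [-1.3600000e-03,  2.7212000e-01, -9.6226000e-01,  4.4824150e+02],
       [ 0.0000000e+00,  0.0000000e+00,  0.0000000e+00,  1.0000000e+00]])
[260.07352201 264.55000989]
[235.47947232 518.72192421]
t 17.5 pos [519.6 -40.  239.6] F [-0.  -0.2 -0.1] w 0.999 tool shift [ 31.1 -55.2  39.6] rot [-0.001  0.003  0.183] mat [[0.983, 0.182, -0.003], [0.182, -0.983, 0.0], [-0.003, -0.001, -1.0]]
```

View pics/w7.png

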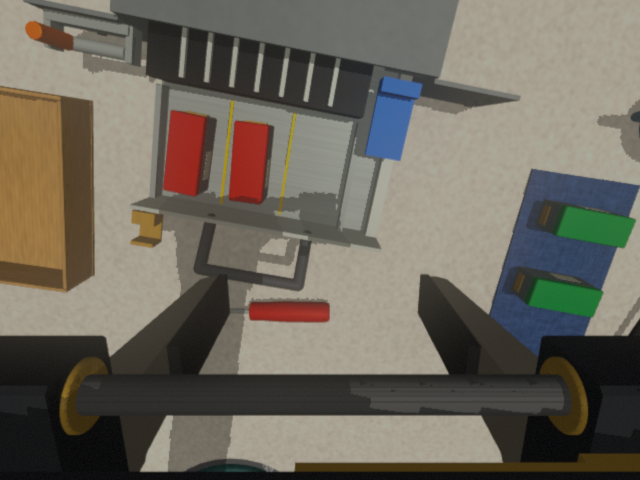

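The picture shows two red modules (tops around (186,153) and (250,162)), the blue pad at (390,128), and greens at (595,225) and (565,297). The right bay is empty and the release looks risen.

Add to h.py:
```python
def blobs(im,cam,col,z,amin=300):
    "rects of coloured tops: centre, long-axis angle (deg), sides, in world at height z"
    h=cv2.cvtColor(im,cv2.COLOR_BGR2HSV)
    m={'red':cv2.inRange(h,(0,180,80),(4,255,255))|cv2.inRange(h,(176,180,80),(180,255,255)),'green':cv2.inRange(h,(50,150,60),(75,255,255)),'blue':cv2.inRange(h,(105,140,120),(125,255,255))}[col]
    m=cv2.morphologyEx(m,cv2.MORPH_OPEN,np.ones((3,3)))
    cs,_=cv2.findContours(m,cv2.RETR_EXTERNAL,cv2.CHAIN_APPROX_NONE);out=[]
    for c in cs:
        if cv2.contourArea(c)<amin:continue
        w=np.array([ray(cam,p,z)[:2] for p in c[:,0]],np.float32)
        (x,y),(a,b),t=cv2.minAreaRect(w)
        if a<b:t+=90;a,b=b,a
        t=(t+90)%180-90;out.append((x,y,a,b,t));print(col,np.round((x,y,a,b,t),1))
    return out
```

Run:
```python
from h import *
w=cv2.imread('pics/w7.png')
K['wrist']=np.array([[381.28,0,323.33],[0,381.28,237.24],[0,0,1]])
P['wrist']=np.array([[.18614,-.94538,-.26761,593.942],[-.98252,-.17948,-.04936,-26.216],[-.00136,.27212,-.96226,448.242]])
blobs(w,'wrist','red',62);blobs(w,'wrist','green',49);blobs(w,'wrist','blue',80)
print('pad corners',[ray('wrist',u,80)[:2].round(1) for u in((377,93),(412,97),(400,160),(366,155))])
print('panel top',[ray('wrist',u,80)[:2].round(1) for u in((133,204),(380,246))],'roof',[ray('wrist',u,110)[:2].round(1) for u in((118,12),(440,75))],'handle',[ray('wrist',u,96)[:2].round(1) for u in((206,268),(296,283))])
print('tray floor',[ray('wrist',u,36)[:2].round(1) for u in((158,85),(151,200),(355,120))])
print('reject in rim',[ray('wrist',u,55)[:2].round(1) for u in((93,101),(64,95),(93,275),(66,291))])
```

```text
red [393.4 -24.3  86.2  18.4 -82.3]
red [548.3  41.9  77.4  32.8   2.3]
red [545.1 106.1  78.2  32.6  -1. ]
green [ 464.2 -329.7   78.6   34.3   89.7]
green [ 548.8 -332.4   77.1   32.7   90. ]
blue [ 6.071e+02 -8.470e+01  5.420e+01  3.270e+01  2.000e-01]
blue [643.  -87.9  35.3  12.3 -89.8]
pad corners [array([634.1, -67.6]), array([636.7, -99.6]), array([ 580. , -102.4]), array([578.5, -69.7])]
panel top [array([490. , 144.5]), array([ 493.2, -103.1])] roof [array([651.4, 150.3]), array([ 654., -112.])] handle [array([443.6,  63.2]), array([444.5, -26.4])]
tray floor [array([605.2, 146.5]), array([485.7, 145.8]), array([609.1, -56.1])]
reject in rim [array([578.2, 199.7]), array([578.6, 227.5]), array([394.6, 195.3]), array([369.6, 224.5])]
```

Run:
```python
from h import *
go((546,105.5,10),90.5)
```

```text
t 17.5 pos [519.6 -40.  239.6] F [-0.  -0.2 -0.1] w 0.999 tool shift [  53.  -138.   229.6] rot [-0.001  0.003  0.174] mat [[0.983, 0.182, -0.003], [0.182, -0.983, 0.0], [-0.003, -0.001, -1.0]]
```

>>> hand_motion(
  increments=[
    [20, -50, 0, 0, 0, 0.1],
    [40, -100, 20, 0, 0, 0.174],
    [53, -138, 60, 0, 0, 0.174],
    [53, -138, 110, 0, 0, 0.174],
    [53, -138, 150, 0, 0, 0.174],
    [53, -138, 180, 0, 0, 0.174],
    [53, -138, 180, 0, 0, 0.174],
    [53, -138, 180, 0, 0, 0.174],
  ],
  finger_gap=0.55,
)

```text
time: 18.5
position: [546.3, 106.0, 61.8]
orientation: [-3.141, -0.033, -0.001]
wrist_force: [1.1, 0.1, 0.6]
gripper_width: 0.552
grasp_force: 0.0
```

Run:
```python
from h import *
w=cap('wrist');cv2.imwrite('pics/w8.png',w)
blobs(w,'wrist','red',62)
go((546,105.5,10),90.5)
```

```text
red [545.5 107.4  78.   32.4  -1.7]
red [548.6  44.5  77.6  33.8   2.6]
t 18.55 pos [546.8 106.   62.4] F [0.  0.2 0.4] w 0.548 tool shift [-0.9  0.5 52.4] rot [-0.    -0.002  0.012] mat [[1.0, 0.021, 0.002], [0.021, -1.0, 0.0], [0.002, -0.0, -1.0]]
```

View pics/w8.png

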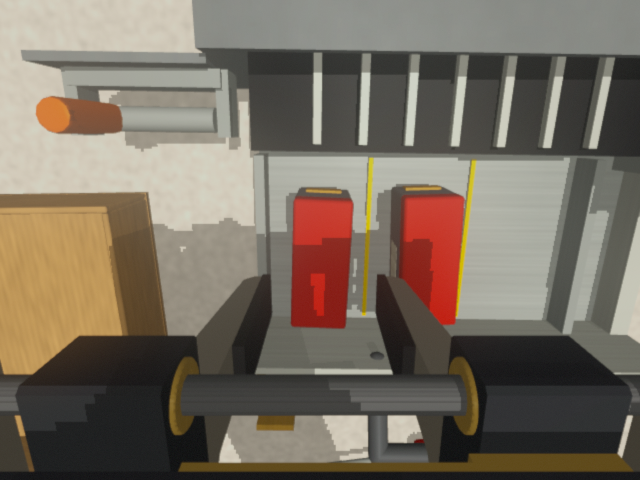

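The fingers straddle the left red module (columns 292–350 between finger faces 272 and 380), so I'll descend.

>>> hand_motion(
  increments=[
    [0, -1, 15, 0, 0, 0.01],
    [0, -1, 30, 0, 0, 0.01],
    [0, -1, 42, 0, 0, 0.01],
    [0, -1, 52, 0, 0, 0.01],
    [0, -1, 52, 0, 0, 0.01],
  ],
)

```text
time: 19.18
position: [545.2, 106.5, 8.3]
orientation: [3.141, 0.016, -0.003]
wrist_force: [-0.4, -0.0, 0.3]
gripper_width: 0.549
grasp_force: 0.0
```

>>> hand_motion(
  increments=[
    [0, 0, 0, 0, 0, 0],
    [0, 0, 0, 0, 0, 0],
    [0, 0, 0, 0, 0, 0],
    [0, 0, 0, 0, 0, 0],
    [0, 0, 0, 0, 0, 0],
  ],
  finger_gap=0,
  squeeze=40,
)

```text
time: 19.8
position: [546.4, 106.8, 9.8]
orientation: [-3.141, -0.015, -0.001]
wrist_force: [0.1, 1.0, 1.5]
gripper_width: 0.364
grasp_force: 39.8
```

>>> hand_motion(
  increments=[
    [0, 0, -20, 0, 0, 0],
    [0, 0, -60, 0, 0, 0],
    [0, 0, -85, 0, 0, 0],
    [-5, -40, -90, 0, 0, 0],
    [-12, -90, -90, 0, 0, 0],
    [-20, -140, -90, 0, 0, 0],
    [-25, -180, -90, 0, 0, 0],
    [-25, -195, -90, 0, 0, 0],
  ],
  squeeze=50,
)

```text
time: 20.8
position: [517.8, 304.1, 100.3]
orientation: [-3.14, -0.021, 0.0]
wrist_force: [0.1, -1.3, -1.9]
gripper_width: 0.363
grasp_force: 49.9
```

Run:
```python
from h import *
from cell import bot
print(bot.observe()['grasp_force'],bot.observe()['joint_positions'].round(2))
go((521,302,3),90.5)
```

```text
49.92011368274689 [-0.16  0.55 -0.57  1.76  0.36  0.94 -2.44]
t 20.8 pos [517.8 304.1 100.3] F [ 0.1 -1.3 -1.9] w 0.363 tool shift [ 3.2  2.2 97.3] rot [-0.001  0.     0.005] mat [[1.0, 0.014, -0.0], [0.014, -1.0, 0.001], [-0.0, -0.001, -1.0]]
```

>>> hand_motion(
  increments=[
    [2, 2, 20, 0, 0, 0],
    [2, 2, 45, 0, 0, 0],
    [2, 2, 70, 0, 0, 0],
    [2, 2, 88, 0, 0, 0],
    [2, 2, 97, 0, 0, 0],
    [2, 2, 97, 0, 0, 0],
  ],
)

```text
time: 21.55
position: [521.0, 298.6, 1.8]
orientation: [3.141, 0.014, -0.001]
wrist_force: [0.2, 0.3, -1.5]
gripper_width: 0.362
grasp_force: 49.9
```

>>> hand_motion(
  increments=[
    [0, 0, 0, 0, 0, 0],
    [0, 0, 0, 0, 0, 0],
    [0, 0, 0, 0, 0, 0],
    [0, 0, -30, 0, 0, 0],
    [0, 0, -80, 0, 0, 0],
    [0, 0, -130, 0, 0, 0],
  ],
  finger_gap=0.6,
)

```text
time: 22.3
position: [520.9, 299.4, 133.9]
orientation: [3.142, 0.016, -0.0]
wrist_force: [-0.3, 0.2, -0.6]
gripper_width: 0.598
grasp_force: 0.0
```

Run:
```python
from h import *
go((548.5,43,10),92)
```

```text
t 22.3 pos [520.9 299.4 133.9] F [-0.3  0.2 -0.6] w 0.598 tool shift [ 25.  256.6 123.9] rot [ 0.     0.    -0.025] mat [[1.0, 0.01, -0.0], [0.01, -1.0, -0.0], [-0.0, 0.0, -1.0]]
```

>>> hand_motion(
  increments=[
    [5, 55, 0, 0, 0, 0],
    [10, 115, 0, 0, 0, 0],
    [18, 175, 0, 0, 0, 0],
    [25, 225, 0, 0, 0, -0.025],
    [25, 257, 20, 0, 0, -0.025],
    [25, 257, 50, 0, 0, -0.025],
    [25, 257, 72, 0, 0, -0.025],
    [25, 257, 72, 0, 0, -0.025],
  ],
)

```text
time: 23.3
position: [547.4, 42.4, 59.3]
orientation: [3.141, 0.055, -0.005]
wrist_force: [-0.1, 0.5, 0.5]
gripper_width: 0.601
grasp_force: 0.0
```

Run:
```python
from h import *
w=cap('wrist')
blobs(w,'wrist','red',62)
go((548.5,43,10),92)
```

```text
red [427.7  -0.9  59.8  12.9 -88. ]
red [548.5  42.9  77.4  32.4   2.6]
t 23.35 pos [548.5  42.8  60.5] F [0.7 0.2 1. ] w 0.606 tool shift [ 0.1 -0.2 50.5] rot [-0.     0.001  0.   ] mat [[0.999, 0.035, -0.001], [0.035, -0.999, 0.0], [-0.001, -0.0, -1.0]]
```

>>> hand_motion(
  increments=[
    [0, 0, 15, 0, 0, 0],
    [0, 0, 30, 0, 0, 0],
    [0, 0, 42, 0, 0, 0],
    [0, 0, 51, 0, 0, 0],
    [0, 0, 51, 0, 0, 0],
  ],
)

```text
time: 23.98
position: [548.0, 42.6, 8.5]
orientation: [3.141, 0.055, -0.003]
wrist_force: [0.1, 0.0, -0.2]
gripper_width: 0.602
grasp_force: 0.0
```

>>> hand_motion(
  increments=[
    [0, 0, 0, 0, 0, 0],
    [0, 0, 0, 0, 0, 0],
    [0, 0, 0, 0, 0, 0],
    [0, 0, 0, 0, 0, 0],
    [0, 0, 0, 0, 0, 0],
  ],
  finger_gap=0,
  squeeze=50,
)

```text
time: 24.6
position: [549.0, 42.6, 9.8]
orientation: [3.141, 0.055, 0.001]
wrist_force: [-1.2, 0.0, 3.4]
gripper_width: 0.363
grasp_force: 50.0
```

>>> hand_motion(
  increments=[
    [0, 0, -20, 0, 0, 0],
    [0, 0, -60, 0, 0, 0],
    [0, 0, -90, 0, 0, 0],
    [-10, -40, -95, 0, 0, 0],
    [-30, -95, -95, 0, 0, 0],
    [-60, -145, -95, 0, 0, 0],
    [-95, -190, -95, 0, 0, 0],
    [-120, -235, -95, 0, 0, 0],
  ],
)

```text
time: 25.6
position: [418.8, 274.3, 105.3]
orientation: [3.141, 0.056, 0.001]
wrist_force: [2.0, -0.2, -1.9]
gripper_width: 0.361
grasp_force: 50.0
```

Run:
```python
from h import *
from cell import bot
print(bot.observe()['grasp_force'])
go((425,301,3),91)
```

```text
49.970296025276184
t 25.6 pos [418.8 274.3 105.3] F [ 2.  -0.2 -1.9] w 0.361 tool shift [  7.1 -26.5 102.3] rot [ 0.001 -0.     0.018] mat [[0.999, 0.035, 0.0], [0.035, -0.999, -0.001], [0.0, 0.001, -1.0]]
```

>>> hand_motion(
  increments=[
    [5, -26, 0, 0, 0, 0.018],
    [5, -26, 30, 0, 0, 0.018],
    [5, -26, 60, 0, 0, 0.018],
    [5, -26, 85, 0, 0, 0.018],
    [5, -26, 102, 0, 0, 0.018],
    [5, -26, 102, 0, 0, 0.018],
  ],
)

```text
time: 26.35
position: [424.0, 299.0, 1.9]
orientation: [3.14, 0.026, -0.002]
wrist_force: [-0.2, -0.1, -2.1]
gripper_width: 0.365
grasp_force: 50.0
```

>>> hand_motion(
  increments=[
    [0, 0, 0, 0, 0, 0],
    [0, 0, 0, 0, 0, 0],
    [0, 0, 0, 0, 0, 0],
    [0, 0, -30, 0, 0, 0],
    [0, 0, -80, 0, 0, 0],
    [0, 0, -140, 0, 0, 0],
    [20, 50, -180, 0, 0, 0],
    [50, 110, -180, 0, 0, 0],
  ],
  finger_gap=0.6,
)

```text
time: 27.35
position: [474.6, 198.8, 185.9]
orientation: [-3.139, -0.032, -0.011]
wrist_force: [1.2, 0.4, -0.5]
gripper_width: 0.602
grasp_force: 0.0
```

Run:
```python
from h import *
s=cap('scene');w=cap('wrist')
print('rej');blobs(s,'scene','red',51,80);blobs(w,'wrist','red',51)
print('mat');blobs(s,'scene','green',49,80)
go((467,-332,110),0)
```

```text
rej
red [397.7 -50.4 100.8  21.8 -79.8]
red [524.2 289.8  80.6  33.8  -1.1]
red [429.6 289.6  76.6  35.2   0.7]
red [387.6  -6.5  90.6  21.7 -80.2]
red [408.8 296.7  44.6  30.7   0. ]
red [520.5 297.6  76.4  32.5  -0.6]
mat
green [ 610.8 -362.1   79.6   36.7  -88. ]
green [ 466.8 -336.    78.4   35.7   89.9]
t 27.45 pos [476.6 190.5 183. ] F [ 0.2  0.5 -1. ] w 0.601 tool shift [-12.6 522.2  74.6] rot [ 0.005 -0.    -1.565] mat [[1.0, 0.005, 0.003], [0.005, -1.0, -0.003], [0.003, 0.003, -1.0]]
```

>>> hand_motion(
  increments=[
    [0, 60, 0, 0, 0, -0.18],
    [0, 120, 0, 0, 0, -0.36],
    [0, 180, 0, 0, 0, -0.54],
    [0, 240, 0, 0, 0, -0.72],
    [0, 300, 0, 0, 0, -0.9],
    [0, 360, 0, 0, 0, -1.08],
    [0, 420, 0, 0, 0, -1.26],
    [-10, 470, 0, 0, 0, -1.44],
  ],
)

```text
time: 28.45
position: [473.4, -250.1, 182.4]
orientation: [2.439, 1.979, 0.001]
wrist_force: [0.9, -0.3, 0.6]
gripper_width: 0.603
grasp_force: 0.0
```

Run:
```python
from h import *
from cell import bot
print(bot.observe()['joint_positions'].round(2))
w=cap('wrist')
blobs(w,'wrist','green',49)
go((465.5,-332,60),0)
```

```text
[ 0.97  0.35 -0.66  1.84  0.25  1.03 -0.  ]
green [ 605.1 -359.6   77.    33.   -87.7]
green [ 463.  -331.6   77.8   32.9   89.7]
t 28.5 pos [ 470.6 -260.4  181.6] F [-0.3 -6.3 -0.6] w 0.595 tool shift [-70.6   9.9 121.9] rot [-0.001  0.004 -0.21 ] mat [[0.208, 0.978, -0.001], [0.978, -0.208, -0.004], [-0.004, -0.0, -1.0]]
```

>>> hand_motion(
  increments=[
    [-40, 6, 30, 0, 0, -0.15],
    [-71, 9, 80, 0, 0, -0.21],
    [-71, 9, 122, 0, 0, -0.21],
    [-71, 9, 122, 0, 0, -0.21],
  ],
)

```text
time: 29.0
position: [464.6, -318.2, 57.4]
orientation: [-2.222, -2.212, 0.001]
wrist_force: [0.5, 0.6, 0.5]
gripper_width: 0.6
grasp_force: 0.0
```

Run:
```python
from h import *
w=cap('wrist')
blobs(w,'wrist','green',49)
go((464.5,-332,-3),0)
```

```text
green [ 601.8 -345.    47.9   35.1  -87.8]
green [ 462.9 -330.9   78.4   33.    89.8]
t 29.05 pos [ 466.7 -318.7   59.7] F [-0.7  0.2 -0.2] w 0.598 tool shift [-13.4  -2.1  62.7] rot [-0.001 -0.002 -0.003] mat [[0.003, 1.0, -0.001], [1.0, -0.003, 0.002], [0.002, -0.001, -1.0]]
```

>>> hand_motion(
  increments=[
    [-12, -2, 10, 0, 0, 0],
    [-12, -2, 30, 0, 0, 0],
    [-12, -2, 48, 0, 0, 0],
    [-12, -2, 62, 0, 0, 0],
    [-12, -2, 62, 0, 0, 0],
  ],
)

```text
time: 29.68
position: [464.0, -331.1, -3.4]
orientation: [-2.223, -2.216, 0.0]
wrist_force: [0.2, -0.9, 0.1]
gripper_width: 0.599
grasp_force: 0.0
```

>>> hand_motion(
  increments=[
    [0, 0, 0, 0, 0, 0],
    [0, 0, 0, 0, 0, 0],
    [0, 0, 0, 0, 0, 0],
    [0, 0, 0, 0, 0, 0],
    [0, 0, 0, 0, 0, 0],
  ],
  finger_gap=0,
  squeeze=50,
)

```text
time: 30.3
position: [465.1, -332.2, -1.4]
orientation: [2.225, 2.217, -0.0]
wrist_force: [-0.6, -0.5, 5.6]
gripper_width: 0.363
grasp_force: 50.0
```

>>> hand_motion(
  increments=[
    [0, 0, -20, 0, 0, 0],
    [0, 0, -60, 0, 0, 0],
    [0, 0, -110, 0, 0, 0],
    [0, 0, -120, 0, 0, 0],
  ],
)

```text
time: 30.8
position: [466.9, -333.0, 122.1]
orientation: [2.221, 2.213, 0.001]
wrist_force: [-0.8, -0.1, -2.5]
gripper_width: 0.364
grasp_force: 50.0
```

Run:
```python
from h import *
from cell import bot
print(bot.observe()['grasp_force'])
go((551,42,100),90.5)
```

```text
49.99885082244873
t 30.8 pos [ 466.9 -333.   122.1] F [-0.8 -0.1 -2.5] w 0.364 tool shift [375.4  82.6  21.1] rot [ 7.000e-03 -1.000e-03  1.558e+00] mat [[0.004, 1.0, 0.005], [1.0, -0.004, -0.004], [-0.004, 0.005, -1.0]]
```

>>> hand_motion(
  increments=[
    [50, 10, 0, 0, 0, 0.18],
    [105, 20, 0, 0, 0, 0.36],
    [160, 30, 0, 0, 0, 0.54],
    [215, 45, 0, 0, 0, 0.72],
    [270, 60, 0, 0, 0, 0.9],
    [325, 75, 0, 0, 0, 1.08],
    [380, 84, 0, 0, 0, 1.26],
    [430, 84, 0, 0, 0, 1.44],
  ],
)

```text
time: 31.8
position: [550.0, 99.7, 117.3]
orientation: [-3.136, -0.191, 0.002]
wrist_force: [1.3, -0.3, -1.8]
gripper_width: 0.362
grasp_force: 50.0
```

Run:
```python
from h import *
from cell import bot
print(bot.observe()['grasp_force'])
go((551,108,12),90.5)
```

```text
49.99119579792023
t 31.8 pos [550.   99.7 117.3] F [ 1.3 -0.3 -1.8] w 0.362 tool shift [  2.1  -8.1 105.3] rot [-0.     0.001  0.113] mat [[0.993, 0.121, -0.001], [0.121, -0.993, 0.0], [-0.001, -0.0, -1.0]]
```

>>> hand_motion(
  increments=[
    [1, -6, 0, 0, 0, 0.113],
    [1, -6, 20, 0, 0, 0.113],
    [1, -6, 50, 0, 0, 0.113],
    [1, -6, 80, 0, 0, 0.113],
    [1, -6, 98, 0, 0, 0.113],
    [1, -6, 104, 0, 0, 0.113],
    [1, -6, 104, 0, 0, 0.113],
  ],
)

```text
time: 32.67
position: [550.9, 103.8, 14.2]
orientation: [-3.141, -0.022, 0.0]
wrist_force: [0.2, -0.3, -0.4]
gripper_width: 0.363
grasp_force: 50.0
```

>>> hand_motion(
  increments=[
    [0, 0, 0, 0, 0, 0],
    [0, 0, 0, 0, 0, 0],
    [0, 0, 0, 0, 0, 0],
    [0, 0, -30, 0, 0, 0],
    [0, 0, -80, 0, 0, 0],
    [0, 0, -140, 0, 0, 0],
    [0, 30, -170, 0, 0, 0],
    [0, 80, -170, 0, 0, 0],
  ],
  finger_gap=0.58,
)

```text
time: 33.67
position: [554.0, 25.1, 187.7]
orientation: [-3.141, -0.028, -0.011]
wrist_force: [1.4, -1.3, -0.3]
gripper_width: 0.582
grasp_force: 0.0
```

Run:
```python
from h import *
s=cap('scene');w=cap('wrist');cv2.imwrite('pics/w9.png',w)
blobs(s,'scene','green',62,60);blobs(w,'wrist','green',62)
blobs(s,'scene','green',49,60)
go((605,-360,60),2)
```

```text
green [ 617.5 -367.5   78.7   36.3  -88. ]
green [5.548e+02 9.800e+01 7.860e+01 3.660e+01 5.000e-01]
green [569.5  94.4  35.2  23.3 -18.9]
green [ 610.8 -362.1   79.6   36.7  -88. ]
green [5.474e+02 1.092e+02 7.960e+01 3.710e+01 5.000e-01]
t 33.77 pos [552.4  17.  184.8] F [ 0.5 -0.4  0.6] w 0.582 tool shift [ 50.5 376.8 126.3] rot [ 0.002 -0.004  1.541] mat [[1.0, 0.005, 0.001], [0.005, -1.0, -0.004], [0.001, 0.004, -1.0]]
```

Run:
```python
from h import *
print(ray('scene',(245.7,376.7),90))
```

```text
[ 679.89065118 -411.12535455   90.        ]
```

>>> hand_motion(
  increments=[
    [6, 50, 0, 0, 0, -0.18],
    [12, 100, 0, 0, 0, -0.36],
    [18, 150, 0, 0, 0, -0.54],
    [25, 200, 0, 0, 0, -0.72],
    [32, 250, 0, 0, 0, -0.9],
    [40, 300, 0, 0, 0, -1.08],
    [46, 340, 0, 0, 0, -1.26],
    [50, 360, 20, 0, 0, -1.44],
  ],
)

```text
time: 34.78
position: [607.6, -338.8, 165.0]
orientation: [2.342, 2.089, 0.001]
wrist_force: [0.6, 0.4, -0.5]
gripper_width: 0.579
grasp_force: 0.0
```

Run:
```python
from h import *
from cell import bot
print(bot.observe()['joint_positions'].round(2))
w=cap('wrist');cv2.imwrite('pics/w10.png',w)
blobs(w,'wrist','green',49)
go((605,-360,60),2)
```

```text
[ 0.82  0.62 -0.55  1.46  0.34  1.15  0.1 ]
t 34.83 pos [ 605.3 -340.3  160.4] F [-0.5 -1.2 -1.9] w 0.578 tool shift [-19.5   2.2 100.4] rot [-0.003  0.    -0.146] mat [[0.111, 0.994, -0.003], [0.994, -0.111, -0.0], [-0.001, -0.003, -1.0]]
```

View pics/w10.png

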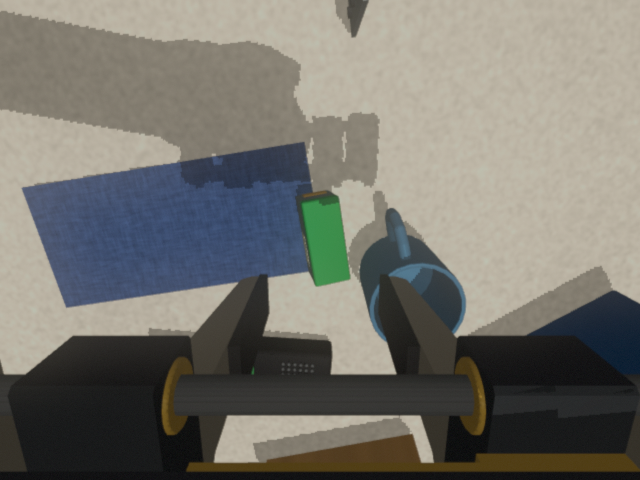

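The picture shows the green module knocked off the mat: its top runs (303,203)–(340,203)–(350,280)–(316,286), beside the mug, whose handle is at (392–410, 208–255).

Run:
```python
from h import *
w=cap('wrist')
h=cv2.cvtColor(w,cv2.COLOR_BGR2HSV);print(h[240,325])
for u in((303,203),(340,200),(350,280),(316,286)):print(ray('wrist',u,46).round(1))
for u in((392,210),(388,215),(410,255)):print('mug h',ray('wrist',u,70).round(1))
u=ray('wrist',(418,306),90);print('mug',u.round(1))
go((605,-350,60),2)
```

```text
[ 66 150 143]
[ 588.4 -322.8   46. ]
[ 620.3 -323.7   46. ]
[ 622.  -397.8   46. ]
[ 590.6 -400.3   46. ]
mug h [ 660.2 -332.    70. ]
mug h [ 656.8 -335.7   70. ]
mug h [ 672.6 -371.4   70. ]
mug [ 672.8 -408.    90. ]
t 34.88 pos [ 604.8 -337.9  161. ] F [-0.3  0.5 -0.5] w 0.58 tool shift [-12.1   2.  101. ] rot [-0.004 -0.002 -0.156] mat [[0.12, 0.993, -0.004], [0.993, -0.12, 0.002], [0.001, -0.004, -1.0]]
```

>>> hand_motion(
  increments=[
    [-12, 2, 20, 0, 0, -0.156],
    [-12, 2, 50, 0, 0, -0.156],
    [-14, 2, 80, 0, 0, -0.156],
    [-14, 2, 100, 0, 0, -0.156],
    [-14, 2, 100, 0, 0, -0.156],
  ],
  finger_gap=0.5,
)

```text
time: 35.5
position: [606.6, -348.2, 63.0]
orientation: [-2.176, -2.262, 0.001]
wrist_force: [0.9, -0.1, 0.1]
gripper_width: 0.502
grasp_force: 0.0
```

Run:
```python
from h import *
w=cap('wrist')
h=cv2.cvtColor(w,cv2.COLOR_BGR2HSV);m=cv2.inRange(h,(50,110,60),(80,255,255));cs,_=cv2.findContours(m,0,1)
for c in cs:
    if cv2.contourArea(c)>300:
        a=np.array([ray('wrist',p,46)[:2] for p in c[:,0]],np.float32);print(cv2.minAreaRect(a))
go((605,-352,-4),2)
```

```text
((606.4457397460938, -359.5472106933594), (33.37334442138672, 80.71403503417969), 2.453386068344116)
t 35.55 pos [ 607.6 -348.7   64.4] F [ 0.1 -0.9  0.6] w 0.501 tool shift [-3.2 -2.7 68.4] rot [-0.    -0.     0.004] mat [[-0.039, 0.999, -0.0], [0.999, 0.039, 0.0], [0.0, -0.0, -1.0]]
```

>>> hand_motion(
  increments=[
    [-3, -1, 15, 0, 0, 0],
    [-3, -1, 35, 0, 0, 0],
    [-3, -1, 52, 0, 0, 0],
    [-3, -1, 67, 0, 0, 0],
    [-3, -1, 67, 0, 0, 0],
  ],
)

```text
time: 36.17
position: [605.2, -352.1, -4.9]
orientation: [-2.175, -2.263, 0.001]
wrist_force: [0.4, -0.2, 0.8]
gripper_width: 0.499
grasp_force: 0.0
```

>>> hand_motion(
  increments=[
    [0, 0, 0, 0, 0, 0],
    [0, 0, 0, 0, 0, 0],
    [0, 0, 0, 0, 0, 0],
    [0, 0, 0, 0, 0, 0],
    [0, 0, 0, 0, 0, 0],
  ],
  finger_gap=0,
  squeeze=50,
)

```text
time: 36.8
position: [606.8, -352.8, -2.4]
orientation: [2.177, 2.264, 0.001]
wrist_force: [0.3, 0.6, 1.8]
gripper_width: 0.369
grasp_force: 49.0
```

>>> hand_motion(
  increments=[
    [0, 0, -20, 0, 0, 0],
    [0, 0, -60, 0, 0, 0],
    [0, 0, -110, 0, 0, 0],
    [0, 0, -125, 0, 0, 0],
    [0, 0, -125, 0, 0, 0],
  ],
)

```text
time: 37.42
position: [606.5, -353.1, 123.2]
orientation: [2.176, 2.263, -0.0]
wrist_force: [0.2, 0.3, -2.9]
gripper_width: 0.369
grasp_force: 48.8
```

Run:
```python
from h import *
from cell import bot
print(bot.observe()['grasp_force'])
w=cap('wrist')
go((551,15,100),90.5)
```

```text
48.8216901384294
t 37.48 pos [ 605.5 -352.7  121.3] F [-0.1 -1.1 -2.8] w 0.368 tool shift [369.5 -40.1  21.4] rot [-1.00e-03 -1.00e-03 -1.54e+00] mat [[-0.039, 0.999, -0.001], [0.999, 0.039, 0.0], [0.0, -0.001, -1.0]]
```

>>> hand_motion(
  increments=[
    [45, -5, 0, 0, 0, 0.18],
    [90, -10, 0, 0, 0, 0.36],
    [135, -15, 0, 0, 0, 0.54],
    [180, -20, 0, 0, 0, 0.72],
    [225, -25, 0, 0, 0, 0.9],
    [270, -30, 0, 0, 0, 1.08],
    [320, -32, 0, 0, 0, 1.26],
    [365, -32, 0, 0, 0, 1.44],
  ],
)

```text
time: 38.48
position: [558.0, 12.2, 119.9]
orientation: [-3.131, -0.258, 0.006]
wrist_force: [0.7, -0.6, -2.9]
gripper_width: 0.37
grasp_force: 48.8
```

Run:
```python
from h import *
from cell import bot
print(bot.observe()['grasp_force'])
go((559,15,15),90.5)
```

```text
48.81756987422705
t 38.48 pos [558.   12.2 119.9] F [ 0.7 -0.6 -2.9] w 0.37 tool shift [  1.9  -2.5 104.9] rot [-0.     0.004  0.156] mat [[0.987, 0.164, -0.004], [0.164, -0.987, -0.0], [-0.004, -0.001, -1.0]]
```

>>> hand_motion(
  increments=[
    [1, 0, 0, 0, 0, 0.156],
    [1, 0, 20, 0, 0, 0.156],
    [1, 0, 50, 0, 0, 0.156],
    [1, 0, 80, 0, 0, 0.156],
    [1, 0, 98, 0, 0, 0.156],
    [1, 0, 104, 0, 0, 0.156],
    [1, 0, 104, 0, 0, 0.156],
  ],
)

```text
time: 39.35
position: [561.0, 11.0, 17.9]
orientation: [-3.141, -0.022, 0.001]
wrist_force: [0.6, -0.3, -1.9]
gripper_width: 0.367
grasp_force: 48.8
```

>>> hand_motion(
  increments=[
    [0, 0, 0, 0, 0, 0],
    [0, 0, 0, 0, 0, 0],
    [0, 0, 0, 0, 0, 0],
    [0, 0, -30, 0, 0, 0],
    [0, 0, -80, 0, 0, 0],
    [0, 0, -140, 0, 0, 0],
    [-40, 40, -170, 0, 0, 0],
    [-70, 60, -170, 0, 0, 0],
  ],
  finger_gap=0.58,
)

```text
time: 40.35
position: [492.7, -51.8, 191.0]
orientation: [3.14, 0.02, 0.009]
wrist_force: [0.1, -0.7, -0.1]
gripper_width: 0.582
grasp_force: 0.0
```

Run:
```python
from h import *
w=cap('wrist');cv2.imwrite('pics/w11.png',w)
blobs(w,'wrist','green',62);blobs(w,'wrist','blue',80);blobs(w,'wrist','red',51)
go((600,-85,120),90)
```

```text
green [551.  102.1  75.8  31.6   0.7]
green [554.6  16.3  76.6  30.2  -1.4]
blue [607.3 -85.2  54.6  33.4   0.7]
blue [644.9 -87.3  35.1  12.3 -89.3]
red [388.9 -31.9  78.5  21.  -82.4]
t 40.4 pos [487.8 -54.7 189.5] F [-4.8 -1.1 -1.7] w 0.577 tool shift [111.9  31.1  69.6] rot [0.003 0.    0.009] mat [[1.0, 0.009, -0.0], [0.009, -1.0, -0.003], [-0.0, 0.003, -1.0]]
```

View pics/w11.png

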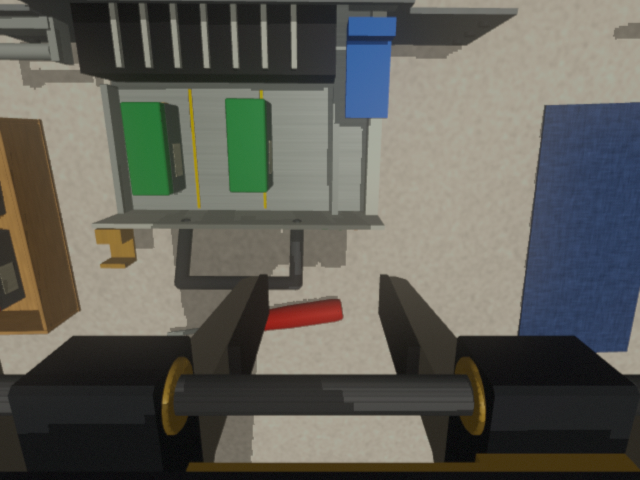

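Both green modules lie flat in the tray, at (148,148) and (247,145). The blue pad is at (368,85), with its tooth behind it.

>>> hand_motion(
  increments=[
    [20, 5, 0, 0, 0, -0.18],
    [40, 10, 0, 0, 0, -0.36],
    [60, 15, 0, 0, 0, -0.54],
    [80, 20, 0, 0, 0, -0.72],
    [100, 25, 0, 0, 0, -0.9],
    [120, 30, 0, 0, 0, -1.08],
    [126, 31, 0, 0, 0, -1.26],
    [126, 31, 0, 0, 0, -1.44],
  ],
  finger_gap=0,
)

```text
time: 41.4
position: [618.8, -79.3, 187.9]
orientation: [-2.341, -2.095, -0.0]
wrist_force: [-0.7, -0.4, -0.2]
gripper_width: 0.009
grasp_force: 0.0
```

Run:
```python
from h import *
from cell import bot
print(bot.observe()['joint_positions'].round(2))
w=cap('wrist')
blobs(w,'wrist','blue',80)
go((613,-85.5,57),0.5)
```

```text
[ 0.47  0.48 -0.54  1.63  0.27  1.11 -0.25]
blue [614.4 -84.8  71.3  37.2  -6.4]
t 41.45 pos [618.5 -79.2 187.8] F [-0.8 -0.2 -0. ] w 0.003 tool shift [ -6.8  -4.7 130.8] rot [-0.    -0.    -0.115] mat [[0.106, 0.994, -0.0], [0.994, -0.106, 0.0], [0.0, -0.0, -1.0]]
```

>>> hand_motion(
  increments=[
    [-7, -5, 30, 0, 0, -0.115],
    [-7, -5, 70, 0, 0, -0.115],
    [-7, -5, 110, 0, 0, -0.115],
    [-7, -5, 130, 0, 0, -0.115],
    [-7, -5, 130, 0, 0, -0.115],
  ],
)

```text
time: 42.08
position: [611.8, -85.4, 57.1]
orientation: [-2.223, -2.217, 0.002]
wrist_force: [0.7, 0.5, 0.2]
gripper_width: 0.007
grasp_force: 0.0
```

>>> hand_motion(
  increments=[
    [0, 0, 3, 0, 0, 0],
    [0, 0, 6, 0, 0, 0],
    [0, 0, 9, 0, 0, 0],
  ],
)

```text
time: 42.45
position: [613.1, -85.8, 49.8]
orientation: [2.223, 2.218, 0.001]
wrist_force: [-0.3, 0.2, -0.6]
gripper_width: 0.003
grasp_force: 0.0
```

>>> hand_motion(
  increments=[
    [0, 0, 2, 0, 0, 0],
    [0, 0, 4, 0, 0, 0],
  ],
)

```text
time: 42.7
position: [612.6, -85.7, 45.0]
orientation: [2.223, 2.219, 0.0]
wrist_force: [-0.3, 0.4, 0.3]
gripper_width: 0.006
grasp_force: 0.0
```

>>> hand_motion(
  increments=[
    [0, 0, 2, 0, 0, 0],
    [0, 0, 3, 0, 0, 0],
  ],
)

```text
time: 42.95
position: [612.4, -85.6, 41.9]
orientation: [-2.223, -2.219, 0.0]
wrist_force: [-0.0, 0.2, 1.0]
gripper_width: 0.005
grasp_force: 0.0
```

>>> hand_motion(
  increments=[
    [0, 0, 2, 0, 0, 0],
    [0, 0, 3, 0, 0, 0],
  ],
)

```text
time: 43.2
position: [612.7, -85.7, 39.2]
orientation: [2.223, 2.219, 0.0]
wrist_force: [0.3, -0.8, 2.0]
gripper_width: 0.004
grasp_force: 1.1
```

>>> hand_motion(
  increments=[
    [0, 0, 2, 0, 0, 0],
    [0, 0, 3, 0, 0, 0],
  ],
)

```text
time: 43.45
position: [612.7, -85.6, 36.2]
orientation: [2.223, 2.219, 0.0]
wrist_force: [-1.3, -0.6, 2.7]
gripper_width: 0.005
grasp_force: 1.6
```

>>> hand_motion(
  increments=[
    [0, 0, 2, 0, 0, 0],
    [0, 0, 4, 0, 0, 0],
    [0, 0, 4, 0, 0, 0],
  ],
)

```text
time: 43.82
position: [612.7, -85.7, 32.1]
orientation: [2.223, 2.219, 0.0]
wrist_force: [-0.8, -0.1, 4.5]
gripper_width: 0.001
grasp_force: 2.3
```

>>> hand_motion(
  increments=[
    [0, 0, 2, 0, 0, 0],
    [0, 0, 3, 0, 0, 0],
    [0, 0, 3, 0, 0, 0],
  ],
)

```text
time: 44.2
position: [612.7, -85.7, 29.3]
orientation: [2.223, 2.219, 0.0]
wrist_force: [-1.1, -0.1, 5.6]
gripper_width: 0.005
grasp_force: 2.8
```

>>> hand_motion(
  increments=[
    [0, 1, 1, 0, 0, 0],
    [0, 4, 1, 0, 0, 0],
    [0, 7, 1, 0, 0, 0],
    [0, 10, 1, 0, 0, 0],
    [0, 12, 1, 0, 0, 0],
    [0, 12, 1, 0, 0, 0],
  ],
)

```text
time: 44.95
position: [624.0, -85.6, 28.3]
orientation: [-2.223, -2.219, 0.002]
wrist_force: [-3.3, 0.2, 7.5]
gripper_width: 0.007
grasp_force: 3.7
```

>>> hand_motion(
  increments=[
    [0, 2, 0, 0, 0, 0],
    [0, 4, 0, 0, 0, 0],
    [0, 6, 0, 0, 0, 0],
    [0, 7, 0, 0, 0, 0],
    [0, 7, 0, 0, 0, 0],
  ],
)

```text
time: 45.58
position: [630.8, -85.6, 28.3]
orientation: [-2.223, -2.219, 0.002]
wrist_force: [-3.9, 0.6, 8.1]
gripper_width: 0.004
grasp_force: 3.8
```

Run:
```python
from h import *
w=cap('wrist');blobs(w,'wrist','green',62);s=cap('scene');blobs(s,'scene','green',62,60)
d=cap('side');blobs(d,'side','green',62,60)
```

```text
green [ 5.713e+02  1.530e+01  7.370e+01  3.220e+01 -2.000e-01]
green [579.8  98.3  65.6  35.    0.6]
green [571.4 105.9  80.4  41.4   1.7]
green [571.5  19.8  79.2  37.8   1.2]
```

>>> hand_motion(
  increments=[
    [0, 1, 0, 0, 0, 0],
    [0, 2, 0, 0, 0, 0],
    [0, 2, 0, 0, 0, 0],
  ],
)

```text
time: 46.1
position: [632.7, -85.6, 28.3]
orientation: [-2.223, -2.219, 0.002]
wrist_force: [-2.9, 0.1, 7.5]
gripper_width: 0.007
grasp_force: 3.8
```

>>> hand_motion(
  increments=[
    [0, -2, -10, 0, 0, 0],
    [0, -5, -40, 0, 0, 0],
    [0, -10, -90, 0, 0, 0],
    [0, -20, -140, 0, 0, 0],
    [30, -60, -150, 0, 0, 0],
    [60, -110, -150, 0, 0, 0],
    [90, -165, -150, 0, 0, 0],
    [107, -220, -150, 0, 0, 0],
  ],
)

```text
time: 47.1
position: [411.6, 23.1, 177.8]
orientation: [-2.221, -2.221, 0.0]
wrist_force: [-0.2, -0.5, 0.3]
gripper_width: 0.005
grasp_force: 0.0
```

Run:
```python
from h import *
w=cap('wrist')
for n in('scene','side'):blobs(cap(n),n,'green',62,60)
blobs(w,'wrist','blue',80)
go((420,20,180),0.5)
```

```text
green [ 525.1 -503.6   27.6   17.9   79.2]
green [578.   10.   80.3  35.6   0.9]
green [574.6  97.8  80.2  35.9   0.6]
green [572.9 106.3  78.9  41.5   1.1]
green [576.   19.3  83.4  41.   -3.2]
blue [618.9 -80.6  49.2  32.3  -0. ]
t 47.25 pos [411.4  21.8 178.1] F [ 1.2  0.4 -0.2] w 0.001 tool shift [-1.8  8.6 -1.9] rot [-0.     0.003 -0.009] mat [[0.0, 1.0, -0.0], [1.0, -0.0, -0.003], [-0.003, -0.0, -1.0]]
```

>>> hand_motion(
  increments=[
    [-2, 25, 0, 0, 0, 0],
    [-2, 48, 0, 0, 0, 0],
    [-2, 48, 40, 0, 0, 0],
    [-2, 48, 80, 0, 0, 0],
    [-2, 48, 115, 0, 0, 0],
    [-2, 48, 136, 0, 0, 0],
    [-2, 48, 136, 0, 0, 0],
  ],
  finger_gap=0.45,
)

```text
time: 48.12
position: [461.2, 19.4, 40.5]
orientation: [-2.222, -2.217, 0.003]
wrist_force: [0.1, -0.3, -0.4]
gripper_width: 0.447
grasp_force: 0.0
```

>>> hand_motion(
  increments=[
    [0, 0, 0, 0, 0, 0],
    [0, 0, 0, 0, 0, 0],
    [0, 0, 0, 0, 0, 0],
    [0, 0, 0, 0, 0, 0],
    [0, 0, 0, 0, 0, 0],
  ],
  finger_gap=0,
  squeeze=40,
)

```text
time: 48.75
position: [460.9, 19.4, 42.5]
orientation: [-2.223, -2.219, 0.003]
wrist_force: [-4.1, -0.6, 6.4]
gripper_width: 0.116
grasp_force: 40.0
```

>>> hand_motion(
  increments=[
    [0, 15, 0, 0, 0, 0],
    [0, 38, 0, 0, 0, 0],
    [0, 60, 0, 0, 0, 0],
    [0, 82, 0, 0, 0, 0],
    [1, 105, 0, 0, 0, 0],
    [1, 125, 0, 0, 0, 0],
    [1, 137, 0, 0, 0, 0],
    [1, 140, 0, 0, 0, 0],
  ],
)

```text
time: 49.75
position: [601.2, 20.2, 42.6]
orientation: [-2.223, -2.219, 0.003]
wrist_force: [-6.0, -0.6, 7.7]
gripper_width: 0.117
grasp_force: 40.0
```

>>> hand_motion(
  increments=[
    [0, 1, 0, 0, 0, 0],
    [0, 2, 0, 0, 0, 0],
    [0, 2, 0, 0, 0, 0],
  ],
)

```text
time: 50.12
position: [602.4, 20.2, 42.6]
orientation: [-2.223, -2.219, 0.003]
wrist_force: [-4.6, -0.2, 5.5]
gripper_width: 0.122
grasp_force: 40.0
```

>>> hand_motion(
  increments=[
    [0, 1, 0, 0, 0, 0],
    [0, 2, 0, 0, 0, 0],
    [0, 2, 0, 0, 0, 0],
  ],
)

```text
time: 50.5
position: [603.0, 20.2, 42.6]
orientation: [-2.221, -2.218, 0.007]
wrist_force: [-8.5, -0.5, 9.7]
gripper_width: 0.117
grasp_force: 40.0
```

>>> hand_motion(
  increments=[
    [0, 0, 0, 0, 0, 0],
    [0, 0, 0, 0, 0, 0],
    [0, 0, 0, 0, 0, 0],
    [0, 0, -50, 0, 0, 0],
    [0, 0, -110, 0, 0, 0],
    [10, 0, -150, 0, 0, 0.15],
    [50, 0, -150, 0, 0, 0.3],
    [100, 10, -150, 0, 0, 0.45],
  ],
  finger_gap=0.4,
)

```text
time: 51.5
position: [616.7, 119.8, 193.0]
orientation: [2.668, 1.656, 0.002]
wrist_force: [0.9, 0.5, 0.7]
gripper_width: 0.401
grasp_force: 0.0
```

>>> hand_motion(
  increments=[
    [20, 0, 0, 0, 0, 0.18],
    [40, 0, 0, 0, 0, 0.36],
    [40, 0, 0, 0, 0, 0.54],
    [40, 0, 0, 0, 0, 0.72],
    [40, 0, 0, 0, 0, 0.9],
    [40, 0, 0, 0, 0, 1.08],
    [40, 0, 0, 0, 0, 1.12],
  ],
  finger_gap=1.0,
)

```text
time: 52.38
position: [633.5, 156.4, 192.0]
orientation: [3.141, -0.002, 0.0]
wrist_force: [-0.2, -0.6, -0.1]
gripper_width: 1.001
grasp_force: 0.0
```

Run:
```python
from h import *
w=cap('wrist');cv2.imwrite('pics/w12.png',w)
h=cv2.cvtColor(w,cv2.COLOR_BGR2HSV);m=cv2.inRange(h,(3,170,90),(14,255,255));cs,_=cv2.findContours(m,0,1)
for c in cs:
    if cv2.contourArea(c)>60:print(cv2.boundingRect(c),ray('wrist',np.array(cv2.boundingRect(c)[:2])+np.array(cv2.boundingRect(c)[2:])/2,110).round(1))
print(proj('wrist',(627,211,115)))
go((627,209,57),90.5)
```

```text
(164, 284, 26, 24) [576.9 277.5 110. ]
(246, 235, 16, 15) [622.9 211.4 110. ]
[253.07582163 239.2934943 ]
t 52.42 pos [633.5 156.5 192. ] F [-0.4 -0.3  0.1] w 0.996 tool shift [ -6.5 -52.6 135. ] rot [ 0.   -0.   -0.01] mat [[1.0, -0.001, 0.0], [-0.001, -1.0, -0.0], [0.0, 0.0, -1.0]]
```

View pics/w12.png

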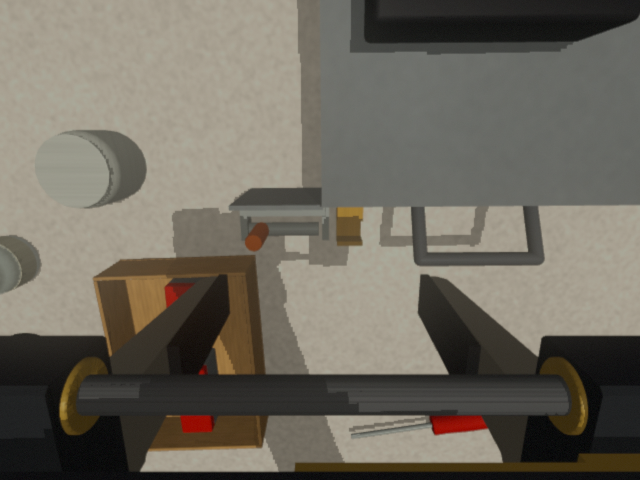

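The chassis looks home (handle at (478,258)), the bolt is withdrawn with its knob at (256,238), and both reds are in the box.

>>> hand_motion(
  increments=[
    [-6, -30, 20, 0, 0, 0],
    [-6, -53, 40, 0, 0, 0],
    [-6, -53, 80, 0, 0, 0],
    [-6, -53, 115, 0, 0, 0],
    [-6, -53, 135, 0, 0, 0],
    [-6, -53, 135, 0, 0, 0],
  ],
  finger_gap=0.8,
)

```text
time: 53.18
position: [626.6, 208.9, 55.7]
orientation: [3.141, -0.0, -0.004]
wrist_force: [-0.3, 0.3, 0.4]
gripper_width: 0.8
grasp_force: 0.0
```

>>> hand_motion(
  increments=[
    [0, 0, 0, 0, 0, 0],
    [0, 0, 0, 0, 0, 0],
    [0, 0, 0, 0, 0, 0],
    [0, 0, 0, 0, 0, 0],
    [0, 0, 0, 0, 0, 0],
    [0, 0, 0, 0, 0, 0],
    [0, 0, 0, 0, 0, 0],
  ],
  finger_gap=0,
  squeeze=25,
)

```text
time: 54.05
position: [627.5, 209.7, 57.1]
orientation: [-3.141, 0.001, -0.0]
wrist_force: [-0.2, 0.8, 0.0]
gripper_width: 0.148
grasp_force: 25.0
```

>>> hand_motion(
  increments=[
    [0, 8, 0, 0, 0, 0],
    [0, 16, 0, 0, 0, 0],
    [0, 24, 0, 0, 0, 0],
    [0, 32, 0, 0, 0, 0],
    [0, 38, 0, 0, 0, 0],
    [0, 42, 0, 0, 0, 0],
    [0, 42, 0, 0, 0, 0],
  ],
)

```text
time: 54.92
position: [627.7, 166.1, 57.1]
orientation: [3.14, -0.003, 0.0]
wrist_force: [0.8, -1.0, -0.2]
gripper_width: 0.144
grasp_force: 25.0
```

>>> hand_motion(
  increments=[
    [0, 1, 0, 0, 0, 0],
    [0, 2, 0, 0, 0, 0],
    [0, 2, 0, 0, 0, 0],
  ],
)

```text
time: 55.3
position: [627.7, 165.9, 57.1]
orientation: [-3.141, 0.001, -0.001]
wrist_force: [2.3, 2.3, -2.0]
gripper_width: 0.144
grasp_force: 25.0
```

>>> hand_motion(
  increments=[
    [0, 1, 0, 0, 0, 0],
    [0, 2, 0, 0, 0, 0],
    [0, 2, 0, 0, 0, 0],
  ],
)

```text
time: 55.68
position: [627.6, 165.9, 57.1]
orientation: [-3.139, -0.001, -0.002]
wrist_force: [3.2, 6.1, -3.8]
gripper_width: 0.146
grasp_force: 25.0
```

The bolt has reached its end stop, with force building and no further travel. I'll release it, back off and check.

>>> hand_motion(
  increments=[
    [0, 0, 0, 0, 0, 0],
    [0, 0, 0, 0, 0, 0],
    [0, 0, 0, 0, 0, 0],
    [0, 0, 0, 0, 0, 0],
    [0, 0, -40, 0, 0, 0],
    [0, 0, -90, 0, 0, 0],
    [-40, 20, -140, 0, 0, 0],
    [-80, 40, -140, 0, 0, 0],
  ],
  finger_gap=0.8,
)

```text
time: 56.68
position: [548.9, 124.0, 200.7]
orientation: [-3.14, 0.001, -0.011]
wrist_force: [-0.7, -0.8, -0.3]
gripper_width: 0.799
grasp_force: 0.0
```

>>> hand_motion(
  increments=[
    [0, 0, 0, 0, 0, 0],
    [0, 0, 0, 0, 0, 0],
    [0, 0, 0, 0, 0, 0],
  ],
)

```text
time: 57.05
position: [548.1, 124.0, 196.6]
orientation: [-3.141, 0.001, 0.001]
wrist_force: [1.4, -0.6, 0.3]
gripper_width: 0.799
grasp_force: 0.0
```

Run:
```python
from h import *
w=cap('wrist')
h=cv2.cvtColor(w,cv2.COLOR_BGR2HSV);m=cv2.inRange(h,(3,170,90),(14,255,255));cs,_=cv2.findContours(m,0,1)
for c in cs:
    if cv2.contourArea(c)>60:
        b=np.array(cv2.boundingRect(c));print(b,ray('wrist',b[:2]+b[2:]/2,115).round(1))
for n in('scene','wrist'):blobs(cap(n),n,'red',51,80)
gm=w[...,:].astype(int).sum(2)
# chassis home: handle bar (dark) across column range at its centre
for y in(0,20,40):
    u=proj('wrist',(603,y,96));col=int(u[0]);r=int(u[1]);print('bar pred row',round(u[1]),gm[r-12:r+13,col].tolist())
go((500,100,200))
```

```text
[134 292  38  57] [469.1 267.5 115. ]
[122 200  43  79] [540.1 266.4 115. ]
[258 119  17  18] [625.  165.3 115. ]
red [397.7 -50.4 100.8  21.8 -79.8]
red [ 5.255e+02  2.896e+02  7.820e+01  3.490e+01 -4.000e-01]
red [440.7 290.2  54.4  34.1   0.7]
red [387.5  27.8  22.2  10.8  12.3]
red [434.9 297.2  60.5  33.2   3. ]
red [521.  296.9  78.5  33.1  -0.9]
bar pred row 156 [459, 462, 462, 460, 457, 414, 263, 213, 219, 225, 230, 237, 246, 250, 240, 234, 226, 218, 207, 209, 277, 398, 454, 461, 463]
bar pred row 156 [320, 325, 318, 321, 310, 289, 229, 209, 216, 226, 233, 236, 243, 251, 250, 236, 229, 222, 211, 203, 223, 331, 439, 456, 462]
bar pred row 156 [456, 454, 456, 456, 451, 416, 305, 218, 221, 228, 230, 239, 250, 251, 254, 240, 231, 226, 214, 211, 218, 287, 387, 462, 470]
t 57.2 pos [547.7 123.9 196.4] F [ 0.5 -0.1 -0.4] w 0.799 tool shift [-47.7  23.9  -3.5] rot [0. 0. 0.] mat [[1.0, -0.001, -0.001], [-0.001, -1.0, 0.0], [-0.001, -0.0, -1.0]]
```

```bash
python3 -c "
from cell import bot
print(bot.finish_job())"
```

```text
the job is handed in; nothing more can be done
None
```

I handed in the job at about 57 s of the 208 s limit: two faulty modules are in the reject box, two good ones are flat in the tray, the chassis is home and the bolt is shot. The hand-in gave no verdict, so this rests on my own camera and force checks.

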